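Load the tilting tin rack

ROBOT

A 6-joint arm with a two-finger parallel gripper is mounted at the origin on a cart in front of the work surface, level with it; the furniture and walls round the work are solid. World frame = base frame: x ahead of the robot, y to its left, z up, the work surface at z = 0. Lengths are in mm, angles in rad, forces in N, time in s.
With the tool pointing down it reaches from about 275 to 725 mm from the base axis. Payload 5.6 kg.
Tool frame: the origin (TCP) lies at the very end of the fingers, on their centre line; the grasp point (between the pads) lies 19 mm behind it (ctrl.grasp_offset is the distance from the TCP to the grasp point, in mm); z points along the fingers, y is the line along which they close (so a half turn about z gives the same grasp; the last joint's range is limited). The gripper opens to 85 mm and grips with 20 to 120 N. Pads are 22 mm wide; open, the fingers measure 114 mm over their backs; the gripper's body (76 mm by 85 mm) begins 54 mm behind the grasp point. The pads swing forward as they close: fully open they stand 13 mm farther back than shut.
Start: joints at [-0.868, 0.255, 0.108, 0, -1.424, -0.285], TCP at [223.181, -502.676, 231.283] pointing down, gripper open.
Joint ranges: [-2.95, 2.95], [-1.21, 1.97], [-1.09, 1.5], [-2.87, 1.71], [-2.94, -0.07], [-3.05, 3.05]. Speed limits (rad/s): [2.57, 2.57, 3.14, 3.14, 3.14, 3.14].

INTERFACE

Orientations are given as a unit quaternion [w, x, y, z].
In Python, from bench import ctrl gives the robot as it stands.
- The arm moves only by the shell command python3 -m handwheel 'ROWS' [FORCE]. ROWS is JSON, a list of rows, each a list of 5 numbers: the shift along the tool's x, y, z in cm, then the turn about the tool's z in rad, then the opening, from -1 (shut) to 1 (fully open). In form: [[x, y, z, yaw, grip], ...]. A call has 1 to 20 rows; each row is the pose to reach, as a shift and turn from the pose commanded when the call began, along the tool's axes at that moment; what a row does not reach only later rows make up. A row lasts 1/12 s, in which the tool goes at most 41.7 mm and 7.16 degrees, less where a joint would pass 70% of its speed; a pose out of reach is approached as far as the arm can. A call with a gripper value outside its range is refused whole. The fingers move at their own pace and stop on an object; FORCE is the grip in N (left out, the last holds). Time passes only in rows, so rows that repeat a pose let the fingers close. It gives the time, the measured TCP pose, the force, the opening and the grip force at its end, in the units of the state.
- ctrl.read_state(): the state, without advancing time (a new reading comes with each control period).
- ctrl.grab_frame(name): name is "side" or "top"; returns a dict with "pixels" (384x512x3 uint8, red, green, blue), "fx", "fy", "cx", "cy" (pixels), "world_from_camera" (4x4, takes a point from camera to world coordinates). Camera axes: x right, y down, z forward; pixel columns grow to the right and rows downward; lengths in mm; the calibration is good to about 2 mm. A picture is of the moment at which its call begins. There is no depth.
- ctrl.job_done(): hands the job in; it is judged then, once.
The state is a dict: "t": time; "qpos": joint angles; "dq": joint speeds; "effort": joint torques, N m; "position": TCP position; "tool_rot": TCP orientation; "ft_force": force on the tool from outside, world axes, zero at the start; "ft_torque": the same for the moment, N m; "grip_width": finger opening in mm; "finger_force": force on a finger pad.
Only numpy, scipy, OpenCV 4.12 (cv2) and the standard library are available. Lean on these libraries where they do the work, as an engineer would, in place of code of your own. Each camera call takes 0.05 s, during which the arm holds its last target. There are 200 camera calls.

TASK

Set the rack's dial to its loading notch, two clicks clockwise from the zero stop. Then stack all the crayon tins lying around flat on top of one another on the rack's sloping floor, lengthwise down the slope, each with its end against the backstop (either face may be up). Finally click the dial on to five clicks from the stop, to tilt the loaded rack back for storage.

Things in the scene. Friction and masses are not known exactly. Their poses are not given: they have to be found in the camera images.
- dial (a joint): angle of the rack's dial, rad: 0 at the zero stop, growing clockwise seen from above, end stop at 3.142 (six clicks). It clicks into a notch every 0.524 rad (30 degrees): 1.047 is two clicks (loading), 2.618 is five (storage). It takes about 0.1 N m to leave a notch; let go within about a third of a click of a notch, it settles there. Each click tilts the floor 3 degrees more
- dial_grip (a point): point on the dial's upright axis where to grip it, 24 mm above the silver plate. The dial is a black bar 54 mm long, 16 mm thick, its top 13 mm above this point, on a flat collar of 26 mm radius whose top is 18 mm below this point. x lies along the bar (the white line is on the -x half), z up; it turns with the dial
- dial_pointer (a point): end of the white line on the bar's top, 27 mm from the dial's axis; it points at the mark of the present notch. Seven black marks on the silver plate, 30 degrees apart, show the notches; the zero mark is thicker and faces the robot's side of the rack
- rack: the whole rack, fixed to the worktop: wooden base 190 x 270 x 10 mm, origin under its centre, x away from the robot (yaw up to 12 degrees). The tilting cradle's middle line is at y = +62 mm, the dial's axis at x = 0, y = -85 mm on a box 88 mm square whose silver plate is 53 mm above the worktop
- seat (a point): point on the cradle's floor where the centre of the lowest tin's underside belongs; tilts with it. z is normal to the floor, +x points down the slope to the backstop, whose face is 60 mm from here (half a tin's length), y level across the floor. Floor 140 x 96 mm, 80 mm of it up the slope from here; sides and front are open
- backstop_top (a point): middle of the backstop's upper edge on its face towards the tins, 99 mm above the floor; axes as seat's. The backstop is 96 mm wide. Four upright corner guides as high as it stand at y = +-44 mm (inner faces) on the floor's two sides: two at the backstop (10 mm deep), two 56 to 66 mm up the slope from seat; a tin has 12 mm play on each side between them
- tin_1: green closed crayon tin, a flat box 64 mm wide (where the fingers grip; two small clasps stick out farther on one long side), 120 mm long, 22 mm high, 0.16 kg, lid fixed shut. Origin: centre of its underside; x across the width, y along the length, z up out of the lid. A tin that falls off may land lid down. Three or four tins are there; an absent one reads None
- tin_2: green closed crayon tin, a flat box 64 mm wide (where the fingers grip; two small clasps stick out farther on one long side), 120 mm long, 22 mm high, 0.16 kg, lid fixed shut. Origin: centre of its underside; x across the width, y along the length, z up out of the lid. A tin that falls off may land lid down. Three or four tins are there; an absent one reads None
- tin_3: green closed crayon tin, a flat box 64 mm wide (where the fingers grip; two small clasps stick out farther on one long side), 120 mm long, 22 mm high, 0.16 kg, lid fixed shut. Origin: centre of its underside; x across the width, y along the length, z up out of the lid. A tin that falls off may land lid down. Three or four tins are there; an absent one reads None
- tin_4: green closed crayon tin, a flat box 64 mm wide (where the fingers grip; two small clasps stick out farther on one long side), 120 mm long, 22 mm high, 0.16 kg, lid fixed shut. Origin: centre of its underside; x across the width, y along the length, z up out of the lid. A tin that falls off may land lid down. Three or four tins are there; an absent one reads None
- ink_jar: bystander: small ink jar with tin lid, 62 mm across, 54 mm high, loose; origin under its centre
- gum_bottle: bystander: brown gum bottle with black cap, 46 mm across, 105 mm high, loose; origin under its centre
- weight: bystander: brass weight with a knob on top, 42 mm across, 59 mm high, loose; origin under its centre

How it is judged (in metres and radians):
On the way, in this order (a step that is already met when the one before it is completed fails the run):
1. the dial rests in the loading notch, two clicks from the zero stop (value of joint dial between 0.942478 and 1.15192 rad and velocity of joint dial between -0.05 and 0.05 rad/s), for 0.2 s.
2. with the dial still in the loading notch, all tins are stacked on the rack's floor with an end against the backstop (x of tin_1 in the frame of seat between -0.008 and 0.008 m and y of tin_1 in the frame of seat between -0.014 and 0.014 m and z of tin_1 in the frame of seat between -0.004 and 0.095 m and angle between the z axis of each of tin_1, tin_2, tin_3, tin_4 and the z axis of seat, either way round below 0.08 rad and angle between the y axis of each of tin_1, tin_2, tin_3, tin_4 and the x axis of seat, either way round below 0.14 rad and linear speed of each of tin_1, tin_2, tin_3, tin_4 below 0.03 m/s and x of tin_2 in the frame of seat between -0.008 and 0.008 m and y of tin_2 in the frame of seat between -0.014 and 0.014 m and z of tin_2 in the frame of seat between -0.004 and 0.095 m and x of tin_3 in the frame of seat between -0.008 and 0.008 m and y of tin_3 in the frame of seat between -0.014 and 0.014 m and z of tin_3 in the frame of seat between -0.004 and 0.095 m and x of tin_4 in the frame of seat between -0.008 and 0.008 m and y of tin_4 in the frame of seat between -0.014 and 0.014 m and z of tin_4 in the frame of seat between -0.004 and 0.095 m and value of joint dial between 0.942478 and 1.15192 rad), for 0.2 s.
At the end, for the whole second after the job is handed in: The dial rests in the fifth notch (within a fifth of a click); every tin is at rest in one stack on the rack's floor, flat (within 4.5 degrees), lengthwise down the slope (8 degrees), its end within 8 mm of the backstop, within 14 mm of the middle line (value of joint dial between 2.51327 and 2.72271 rad and x of tin_1 in the frame of seat between -0.008 and 0.008 m and y of tin_1 in the frame of seat between -0.014 and 0.014 m and z of tin_1 in the frame of seat between -0.004 and 0.095 m and angle between the z axis of each of tin_1, tin_2, tin_3, tin_4 and the z axis of seat, either way round below 0.08 rad and angle between the y axis of each of tin_1, tin_2, tin_3, tin_4 and the x axis of seat, either way round below 0.14 rad and linear speed of each of tin_1, tin_2, tin_3, tin_4 below 0.03 m/s and x of tin_2 in the frame of seat between -0.008 and 0.008 m and y of tin_2 in the frame of seat between -0.014 and 0.014 m and z of tin_2 in the frame of seat between -0.004 and 0.095 m and x of tin_3 in the frame of seat between -0.008 and 0.008 m and y of tin_3 in the frame of seat between -0.014 and 0.014 m and z of tin_3 in the frame of seat between -0.004 and 0.095 m and x of tin_4 in the frame of seat between -0.008 and 0.008 m and y of tin_4 in the frame of seat between -0.014 and 0.014 m and z of tin_4 in the frame of seat between -0.004 and 0.095 m); the robot touches nothing.
It fails at once if the gum bottle, the ink jar or the brass weight is knocked over (angle between any of gum_bottle, ink_jar, weight's own z axis and vertical above 0.6 rad).
Of tin_1, tin_2, tin_3, tin_4 only 3 to 4 are there at a start; the rules pass over those that are not, and their reading is None.
At some moment in a run one of tin_1, tin_2, tin_3, tin_4 may be knocked a few centimetres aside while the robot is not near it.
Once in a run the grip may slacken for a moment while it holds something.
It also fails if it takes over 210 s, if anything falls off the work surface, if the arm or the gripper's body presses on something with over 40 N, if the wrist force passes 120 N, or if a joint passes its speed limit or range.

## Working session

There is one attempt and no reset: what is moved stays moved. The work goes in short steps, Python scripts to look and compute and a shell command to move; the robot and the scene stay as the last step left them, time stands still between calls to the robot, and variables do not carry over. Pictures are saved under pics/ and viewed, at most 14 in all, crops included, and the job is handed in when it is done.

```bash
ls; mkdir -p pics; python3 - <<'E'
from bench import ctrl
import cv2,json
print(ctrl.read_state())
for n in("side","top"):
    f=ctrl.grab_frame(n); cv2.imwrite(f"pics/{n}0.png",f["pixels"][...,::-1]); print(n,f["fx"],f["fy"],f["cx"],f["cy"],f["world_from_camera"])
E
```

```text
pics
{'t': 0.0, 'qpos': array([-8.68401585e-01,  2.55715916e-01,  1.06986538e-01, -4.68232249e-04,
       -1.42387837e+00, -2.84609748e-01]), 'dq': array([-0.00084683,  0.00112789,  0.00046076,  0.00060096,  0.00067397,
       -0.0001972 ]), 'effort': array([ 4.59349903e-04, -3.86633027e+01,  2.37940496e+01,  5.36526695e+00,
       -6.08127637e-03, -3.64039732e-07]), 'position': array([ 223.00906688, -502.21462611,  230.40604474]), 'tool_rot': array([-2.25113564e-04, -2.07342777e-01,  9.78267908e-01,  9.07333235e-04]), 'ft_force': array([ 0.38786881,  0.56903346, -0.24166737]), 'ft_torque': array([ 0.05178709, -0.00482812,  0.01049978]), 'finger_force': 0.0, 'grip_width': 85.45059798602392}
side 367.3704123656761 367.3704123656761 251.811211541469 190.6434607109884 [[-9.80116055e-01 -7.46347237e-02  1.83853682e-01  3.53962931e+02]
 [-1.96947935e-01  4.78760678e-01 -8.55569824e-01  8.41524187e+02]
 [-2.41666963e-02 -8.74767324e-01 -4.83940182e-01  6.19187793e+02]
 [ 0.00000000e+00  0.00000000e+00  0.00000000e+00  1.00000000e+00]]
top 363.82174990317327 363.82174990317327 258.81457317689967 194.66104421401195 [[ 5.12425237e-03 -9.87316732e-01  1.58680223e-01  3.90736215e+02]
 [-9.99966851e-01 -6.06332141e-03 -5.43442755e-03 -5.06169622e+01]
 [ 6.32763044e-03 -1.58647116e-01 -9.87315073e-01  9.56153046e+02]
 [ 0.00000000e+00  0.00000000e+00  0.00000000e+00  1.00000000e+00]]
```

View pics/top0.png

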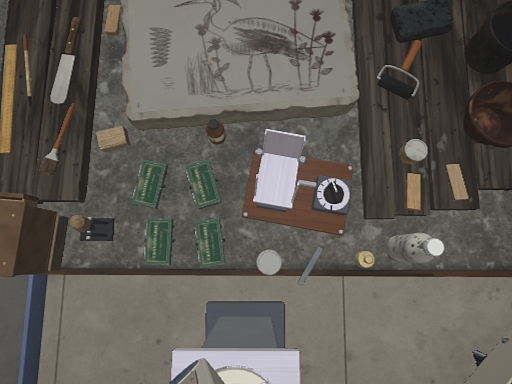

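View pics/side0.png

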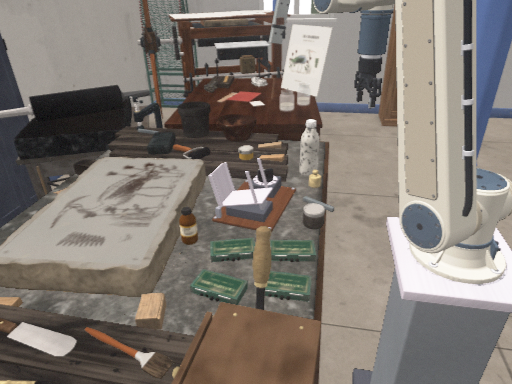

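The top view shows four tins around (150,185), (202,184), (158,242) and (209,242). The rack is near (300,185) with its dial at (332,193), the jar at (269,262), the weight at (366,259) and the bottle at (215,131).

```bash
cat > h.py <<'E'
from bench import ctrl
import numpy as np, cv2
def px2w(f,u,v,z):
    T=np.array(f["world_from_camera"]); d=T[:3,:3]@np.array([(u-f["cx"])/f["fx"],(v-f["cy"])/f["fy"],1]); o=T[:3,3]
    return o+d*(z-o[2])/d[2]
def w2px(f,p):
    T=np.array(f["world_from_camera"]); c=T[:3,:3].T@(np.asarray(p,float)-T[:3,3])
    return np.array([f["fx"]*c[0]/c[2]+f["cx"],f["fy"]*c[1]/c[2]+f["cy"]])
def crop(f,u0,v0,u1,v1,s,name):
    cv2.imwrite("pics/"+name,cv2.resize(f["pixels"][v0:v1,u0:u1,::-1],None,fx=s,fy=s,interpolation=cv2.INTER_CUBIC))
def tins(f,zt=22):
    h=cv2.cvtColor(f["pixels"],cv2.COLOR_RGB2HSV)
    m=cv2.inRange(h,(55,70,30),(90,255,255)); m=cv2.morphologyEx(m,cv2.MORPH_CLOSE,np.ones((5,5)))
    m=cv2.morphologyEx(m,cv2.MORPH_OPEN,np.ones((3,3)))
    out=[]
    for c in cv2.findContours(m,cv2.RETR_EXTERNAL,cv2.CHAIN_APPROX_NONE)[0]:
        if cv2.contourArea(c)<250: continue
        w=np.array([px2w(f,*p[0],zt)[:2] for p in c],np.float32)
        (cx,cy),(a,b),ang=cv2.minAreaRect(w)
        if a<b: a,b=b,a; ang+=90
        out.append((round(cx),round(cy),round(a),round(b),round((ang+90)%180-90,1)))  # ang: long axis vs world x
    return out
E
python3 - <<'E'
from h import *
f=ctrl.grab_frame("top"); print(tins(f))
print(ctrl.grasp_offset)
crop(f,235,120,365,245,6,"rack1.png")
E
```

```text
[(422, 69, 105, 60, 8.7), (425, 201, 106, 57, -0.1), (572, 91, 114, 59, 17.5), (572, 231, 108, 58, -11.0)]
18.700000000000003
```

View pics/rack1.png

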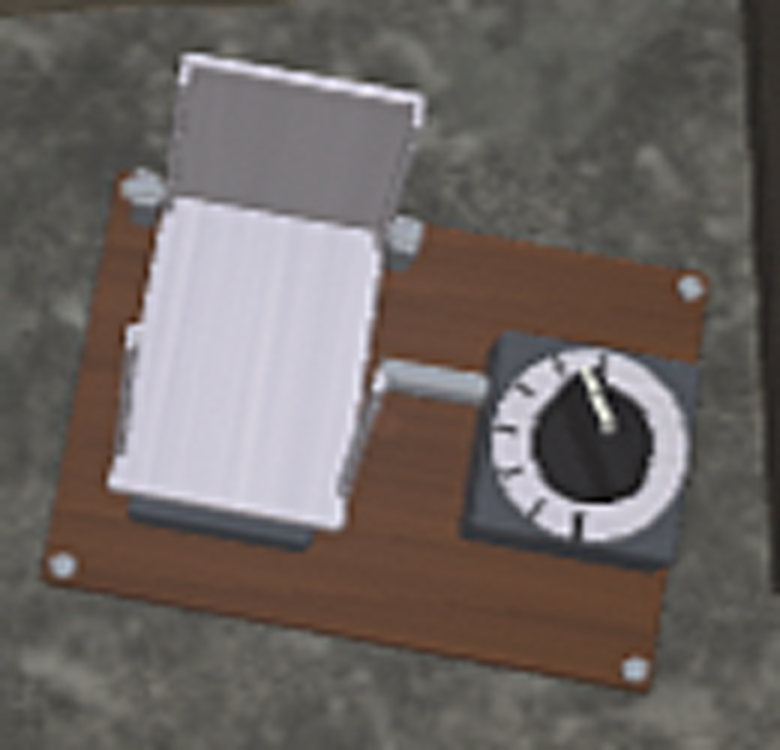

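The rack is yawed about -10°, with its dial line between the fifth and sixth marks before parallax. Base corners are at crop pixels (120,172), (708,272), (650,690), (42,582).

```bash
cat >> h.py <<'E'
ORG=None
def rackfit(f):
    C=np.array([[120,172],[708,272],[650,690],[42,582]])/6-.4+[235,120]   # far-left, far-right, near-right, near-left
    W=np.array([px2w(f,*c,10)[:2] for c in C]); L=np.array([[95,135],[95,-135],[-95,-135],[-95,135]])
    o=W.mean(0); A=(W-o); th=np.arctan2((L[:,0]*A[:,1]-L[:,1]*A[:,0]).sum(),(L*A).sum())
    R=np.array([[np.cos(th),-np.sin(th)],[np.sin(th),np.cos(th)]])
    return o,th,R,W-(o+L@R.T)
E
python3 - <<'E'
from h import *
f=ctrl.grab_frame("top"); o,th,R,res=rackfit(f); print(o,th,np.degrees(th),res.round(1))
d=o+R@[0,-85]; print("dial",d)
def pxc(p): return ((w2px(f,p)-[235,120]+.4)*6).round()
print("plate centre",pxc([*d,53]),"bar top centre",pxc([*d,90]))
for k in range(7):
    a=np.pi-k*np.pi/6  # local angle ccw from +x; zero faces -x ; clockwise decreases
    print(k,pxc([*(d+R@(38*np.array([np.cos(a),np.sin(a)]))),53]), pxc([*(d+R@(27*np.array([np.cos(a),np.sin(a)]))),90]))
p=px2w(f,*(np.array([587,370])/6-.4+[235,120]),90)[:2]; q=px2w(f,*(np.array([608,430])/6-.4+[235,120]),90)[:2]
v=R.T@(p-d); print(v,"dial val deg",(180-np.degrees(np.arctan2(v[1],v[0])))); v=R.T@(p-q); print(v,180-np.degrees(np.arctan2(v[1],v[0])))
for p in ([62-62,62],): print("cradle mid",o+R@p)
E
```

```text
[ 554.44500544 -158.90778471] -0.16989906302052296 -9.734499254303161 [[-1.8 -1.9]
 [-0.4  1.9]
 [ 1.3  1.5]
 [ 0.9 -1.4]]
dial [ 540.07296181 -242.68394099]
plate centre [591. 443.] bar top centre [610. 428.]
0 [578. 532.] [601. 494.]
1 [535. 512.] [569. 479.]
2 [507. 474.] [548. 451.]
3 [502. 428.] [544. 417.]
4 [520. 386.] [558. 386.]
5 [558. 360.] [585. 367.]
6 [604. 356.] [619. 364.]
[22.10889852 12.58123626] dial val deg 150.35763169352612
[22.91423676 11.85413401] 152.6462922649419
cradle mid [564.92814315 -97.80047071]
```

The dial now stands in notch 5 (150°), so it needs −90° (counter-clockwise) to reach loading. First move: over the dial, fingers across the bar.

```bash
cat >> h.py <<'E'
from scipy.spatial.transform import Rotation as Ro
def plan(x,y,z,ydeg=None):
    s=ctrl.read_state(); q=np.array(s["tool_rot"]); R=Ro.from_quat(q[[1,2,3,0]]).as_matrix()
    t=R.T@(np.array([x,y,z])-s["position"])/10
    cur=np.degrees(np.arctan2(R[1,1],R[0,1])); dy=0
    if ydeg is not None: dy=-np.radians((ydeg-cur+90)%180-90)
    print("shift cm",t.round(2),"yaw",round(dy,3),"| toolY",round(cur,1),"q6",s["qpos"][5].round(2),"pos",s["position"].round(1),"F",s["ft_force"].round(1),"w",round(s["grip_width"],1),"t",round(s["t"],1))
E
python3 -c "
from h import *
plan(540,-242.7,150,110.3);plan(540,-242.7,65,110.3)"
```

```text
shift cm [-39.51  10.87   8.08] yaw 0.063 | toolY 113.9 q6 -0.28 pos [ 223.  -502.4  230.7] F [ 0.4 -0.8 -0.3] w 86.0 t 0.2
shift cm [-39.51  10.86  16.58] yaw 0.063 | toolY 113.9 q6 -0.28 pos [ 223.  -502.4  230.7] F [ 0.4 -0.8 -0.3] w 86.0 t 0.2
```

```bash
python3 -m handwheel '[[-10,2.7,0,0.06,0],[-20,5.4,2,0.06,0],[-30,8.2,5,0.06,0],[-39.5,10.9,8,0.06,0],[-39.5,10.9,8,0.06,0],[-39.5,10.9,8,0.06,0],[-39.5,10.9,8,0.06,0],[-39.5,10.9,8,0.06,0],[-39.5,10.9,8,0.06,0],[-39.5,10.9,8,0.06,0],[-39.5,10.9,8,0.06,0],[-39.5,10.9,8,0.06,0],[-39.5,10.9,8,0.06,0],[-39.5,10.9,8,0.06,0],[-39.5,10.9,8,0.06,0]]' 30; python3 -c "
from h import *
plan(540,-242.7,65,110.3)
f=ctrl.grab_frame('side');crop(f,200,90,340,210,5,'s2.png')"
```

```text
t: 1.45
position: [539.3, -243.8, 152.0]
tool_rot: [0.0, -0.177, 0.984, -0.0]
ft_force: [0.4, -0.0, 0.6]
grip_width: 42.8
finger_force: 0.0
shift cm [-0.09  0.09  8.7 ] yaw 0.002 | toolY 110.4 q6 -1.05 pos [ 539.3 -243.8  152. ] F [ 0.4 -0.   0.6] w 42.8 t 1.4
```

View pics/s2.png

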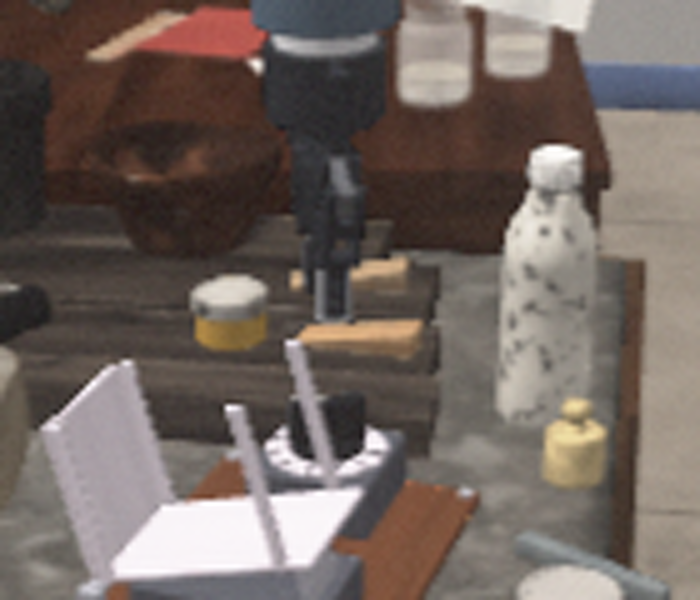

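Fingers at crop (333,310) stand right above the dial bar at (330,415). Next: down and grip.

```bash
python3 -m handwheel '[[0,0,3,0,0],[0,0.1,6,0,0],[0,0.1,8.6,0,0],[0,0.1,8.6,0,0],[0,0.1,8.6,0,0],[0,0.1,8.6,0,-0.3],[0,0.1,8.6,0,-0.6],[0,0.1,8.6,0,-0.8],[0,0.1,8.6,0,-0.9],[0,0.1,8.6,0,-0.9],[0,0.1,8.6,0,-0.9],[0,0.1,8.6,0,-0.9]]' 30; python3 -c "
from h import *
plan(540,-242.7,65,200.3)"
```

```text
t: 2.5
position: [540.8, -242.1, 67.8]
tool_rot: [0.002, -0.178, 0.984, -0.001]
ft_force: [-1.3, 1.0, 5.9]
grip_width: 15.6
finger_force: 33.2
shift cm [ 0.1  -0.03  0.28] yaw -1.567 | toolY 110.5 q6 -1.06 pos [ 540.8 -242.1   67.8] F [-1.3  1.   5.9] w 15.6 t 2.5
```

Gripped (15.6 mm wide). Next: turn −90°.

```bash
python3 -m handwheel '[[0,0,0,-0.1,-0.9],[0,0,0,-0.2,-0.9],[0,0,0,-0.3,-0.9],[0,0,0,-0.4,-0.9],[0,0,0,-0.5,-0.9],[0,0,0,-0.6,-0.9],[0,0,0,-0.7,-0.9],[0,0,0,-0.8,-0.9],[0,0,0,-0.9,-0.9],[0,0,0,-1.0,-0.9],[0,0,0,-1.1,-0.9],[0,0,0,-1.2,-0.9],[0,0,0,-1.3,-0.9],[0,0,0,-1.4,-0.9],[0,0,0,-1.5,-0.9],[0,0,0,-1.57,-0.9],[0,0,0,-1.57,-0.9],[0,0,0,-1.57,-0.9]]' 30; python3 -m handwheel '[[0,0,0,0,-0.6],[0,0,0,0,-0.3],[0,0,0,0,-0.1],[0,0,0,0,-0.1],[0,0,-4,0,-0.1],[0,0,-8,0,-0.1],[0,0,-12,0,-0.1],[0,0,-16,0,0.5],[0,0,-16,0,1],[0,0,-16,0,1]]' 60; python3 -c "
from h import *
f=ctrl.grab_frame('top');print(tins(f));plan(422,69,150,98.7);plan(420,200,150,90)"
```

```text
t: 4.0
position: [538.7, -240.3, 67.9]
tool_rot: [-0.001, 0.822, -0.57, -0.001]
ft_force: [-9.3, 11.5, 15.8]
grip_width: 15.0
finger_force: 42.5
t: 4.83
position: [541.2, -242.4, 228.5]
tool_rot: [-0.001, 0.821, -0.57, 0.003]
ft_force: [-0.2, 0.8, -1.0]
grip_width: 73.0
finger_force: 0.0
[(425, 199, 106, 60, -0.4), (574, 94, 104, 54, 17.5), (574, 229, 105, 60, -11.1)]
shift cm [-33.27   0.23   7.58] yaw -1.366 | toolY -159.6 q6 0.51 pos [ 540.2 -241.9  226.1] F [-0.1 -0.4 -0.7] w 80.1 t 4.9
shift cm [-45.61  -4.16   7.58] yaw -1.214 | toolY -159.6 q6 0.51 pos [ 540.2 -241.9  226.1] F [-0.1 -0.4 -0.7] w 80.1 t 4.9
```

```bash
python3 -m handwheel '[[-12,-1,0,-0.1,1],[-24,-2,0,-0.2,1],[-36,-3,2,-0.3,1],[-45.6,-4.1,4,-0.4,1],[-45.6,-4.1,7,-0.5,1],[-45.6,-4.1,7,-0.6,1],[-45.6,-4.1,7,-0.7,1],[-45.6,-4.1,7,-0.8,1],[-45.6,-4.1,7,-0.9,1],[-45.6,-4.1,7,-1.0,1],[-45.6,-4.1,7,-1.1,1],[-45.6,-4.1,7,-1.2,1],[-45.6,-4.1,7,-1.21,1],[-45.6,-4.1,7,-1.21,1],[-45.6,-4.1,7,-1.21,1]]' 60; python3 - <<'E'
from h import *
f=ctrl.grab_frame('top');print(tins(f))
g=ctrl.grab_frame('side')
crop(f,235,120,365,245,6,"rack3.png"); crop(g,195,140,335,230,5.7,"s3.png")
plan(425,200,60,90)
E
```

```text
t: 6.13
position: [418.6, 198.9, 154.8]
tool_rot: [0.001, 1.0, -0.003, -0.0]
ft_force: [0.2, 0.2, 0.1]
grip_width: 84.9
finger_force: 0.0
[(422, 69, 106, 60, 9.0), (574, 91, 109, 59, 17.5), (570, 231, 114, 59, -12.0)]
shift cm [ 0.6  -0.14  9.52] yaw -0.007 | toolY -90.4 q6 0.78 pos [419.  198.7 155.2] F [-0.6 -0.3 -0.9] w 85.4 t 6.2
```

View pics/rack3.png

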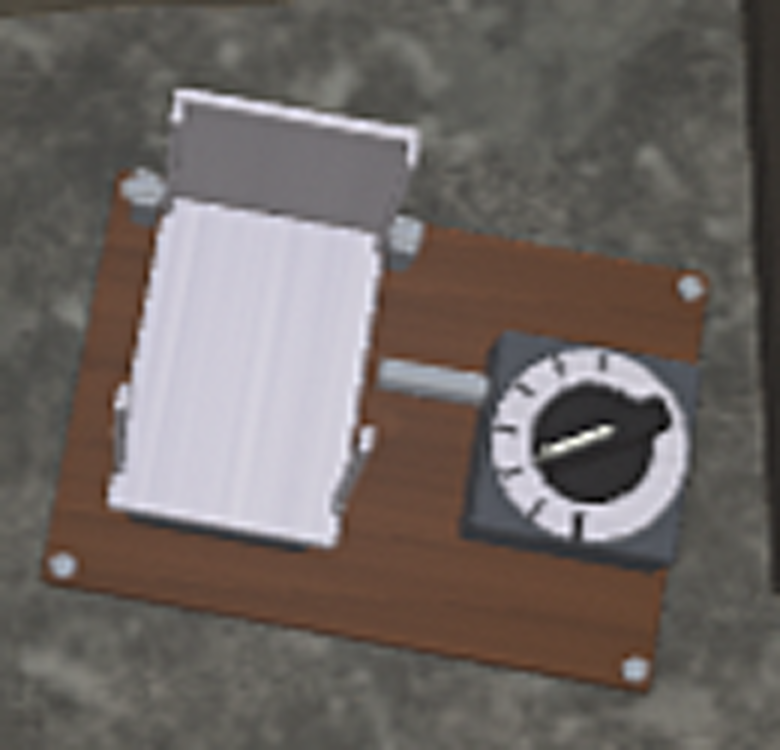

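View pics/s3.png

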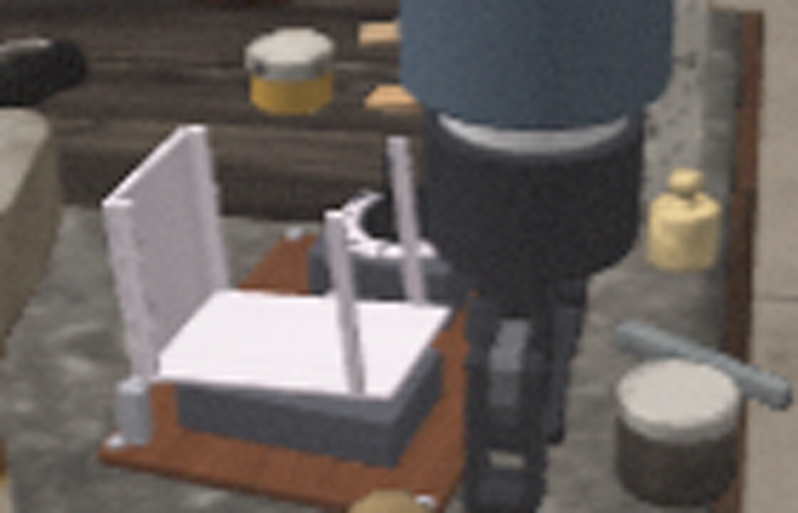

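The dial line points at mark 2 (543,455). I'll fit the cradle's pose from the visible corners: top view (170,200), (382,232), (112,505), (333,545); side view (158,370), (222,292), (393,397), (447,308).

```bash
cat >> h.py <<'E'
def cradle(f,g,T,S,verbose=True):
    from scipy.optimize import least_squares
    L=np.array([[60,48,0],[60,-48,0],[-80,48,0],[-80,-48,0],[60,48,99],[60,-48,99]])
    T=np.array(T)/6-.4+[235,120]; S=np.array(S)/5.7-.4+[195,140]
    o,th,R,_=rackfit(f)
    def pose(p):
        a=p[2]; Ry=np.array([[np.cos(a),0,np.sin(a)],[0,1,0],[-np.sin(a),0,np.cos(a)]])
        Rz=np.eye(3); Rz[:2,:2]=R
        return Rz@Ry, np.array([*o,0])+Rz@np.array([p[0],62+p[3],p[1]])
    def e(p):
        Rw,c=pose(p); W=L@Rw.T+c
        return np.concatenate([(np.array([w2px(f,w) for w in W])-T).ravel(),(np.array([w2px(g,w) for w in W])-S).ravel(),[p[3]/3]])
    r=least_squares(e,[0,40,.15,0]); Rw,c=pose(r.x)
    if verbose: print("x,z,tilt,dy",r.x.round(2),"deg",np.degrees(r.x[2]),"seat",c.round(1)); print(e(r.x)[:-1].reshape(-1,2).round(1).tolist())
    return Rw,c
E
python3 - <<'E'
from h import *
f=ctrl.grab_frame('top');g=ctrl.grab_frame('side')
cradle(f,g,[[170,200],[382,232],[110,505],[335,545],[180,107],[412,135]],[[158,372],[222,292],[393,397],[447,308],[118,203],[190,128]])
E
```

```text
x,z,tilt,dy [15.62 54.65  0.11 -0.57] deg 6.068775000646015 seat [ 580.2 -101.    54.7]
[[-0.7, -0.6], [0.7, 0.4], [-0.3, 0.6], [0.4, 0.6], [-1.0, -1.1], [1.4, 1.3], [-2.2, 0.4], [-0.6, -0.2], [0.2, -0.2], [1.1, -0.2], [-0.7, 0.3], [0.4, 0.3]]
```

The fit is good: tilt 6.1°, seat at (580, −101, 55). Pick the first tin.

```bash
python3 -m handwheel '[[0.5,-0.1,4,0,1],[0.5,-0.1,8,0,1],[0.5,-0.1,12,0,1],[0.5,-0.1,15.1,0,1],[0.5,-0.1,15.1,0,1],[0.5,-0.1,15.1,0,1],[0.5,-0.1,15.1,0,0.6],[0.5,-0.1,15.1,0,0.3],[0.5,-0.1,15.1,0,0.2],[0.5,-0.1,15.1,0,0.2],[0.5,-0.1,15.1,0,0.2],[0.5,-0.1,15.1,0,0.2]]' 60; python3 -c "
from h import *
plan(425,200,170,90)"
```

```text
t: 7.33
position: [425.5, 202.0, 7.2]
tool_rot: [-0.002, 1.0, -0.002, 0.002]
ft_force: [-0.7, -0.2, 6.0]
grip_width: 61.0
finger_force: 65.3
shift cm [  0.02   0.15 -16.28] yaw -0.003 | toolY -90.2 q6 0.79 pos [425.5 202.    7.2] F [-0.7 -0.2  6. ] w 61.0 t 7.3
```

```bash
cat >> h.py <<'E'
SE=np.array([580.2,-101.,54.7]); TH=-9.73; TI=np.radians(6.07)
def at(xs,dz,ys=0):
    "world point at horizontal offset xs (toward backstop) from seat, height dz over seat"
    a=np.radians(TH); return SE+[xs*np.cos(a)-ys*np.sin(a),xs*np.sin(a)+ys*np.cos(a),dz]
def plan_seat(xs,dz,ys=0): plan(*at(xs,dz,ys),80.27)
E
python3 -m handwheel '[[0,0,-4,0,0.2],[0,0,-8,0,0.2],[0,0,-12,0,0.2],[0,0,-16,0,0.2],[0,0,-19,0,0.2],[0,0,-19,0,0.2]]' 60; python3 -c "
from h import *
plan_seat(-6,145)"
```

```text
t: 7.83
position: [427.2, 202.6, 203.4]
tool_rot: [-0.005, 1.0, -0.002, 0.007]
ft_force: [1.3, -0.4, -0.6]
grip_width: 60.7
finger_force: 67.0
shift cm [14.8  30.22  0.29] yaw 0.167 | toolY -90.2 q6 0.79 pos [427.2 202.6 203.4] F [ 1.3 -0.4 -0.6] w 60.7 t 7.8
```

```bash
python3 -m handwheel '[[1.5,3,0,0.02,0.2],[3,6,0,0.03,0.2],[4.5,9,0,0.05,0.2],[6,12,0,0.07,0.2],[7.5,15,0,0.09,0.2],[9,18,0,0.1,0.2],[10.5,21,0,0.12,0.2],[12,24,0,0.14,0.2],[13.5,27,0,0.15,0.2],[14.8,30.2,0.2,0.165,0.2],[14.8,30.2,0.2,0.165,0.2],[14.8,30.2,0.2,0.165,0.2]]' 60; python3 - <<'E'
from h import *
plan_seat(-6,20)
g=ctrl.grab_frame('side'); crop(g,175,60,335,200,5,'s4.png')
E
```

```text
t: 8.83
position: [570.7, -103.5, 192.8]
tool_rot: [-0.0, 0.996, -0.086, 0.0]
ft_force: [-0.2, 0.1, -1.0]
grip_width: 61.0
finger_force: 66.9
shift cm [ 0.28 -0.4  11.81] yaw -0.002 | toolY -99.9 q6 1.31 pos [ 570.7 -103.5  192.8] F [-0.2  0.1 -1. ] w 61.0 t 8.8
```

View pics/s4.png

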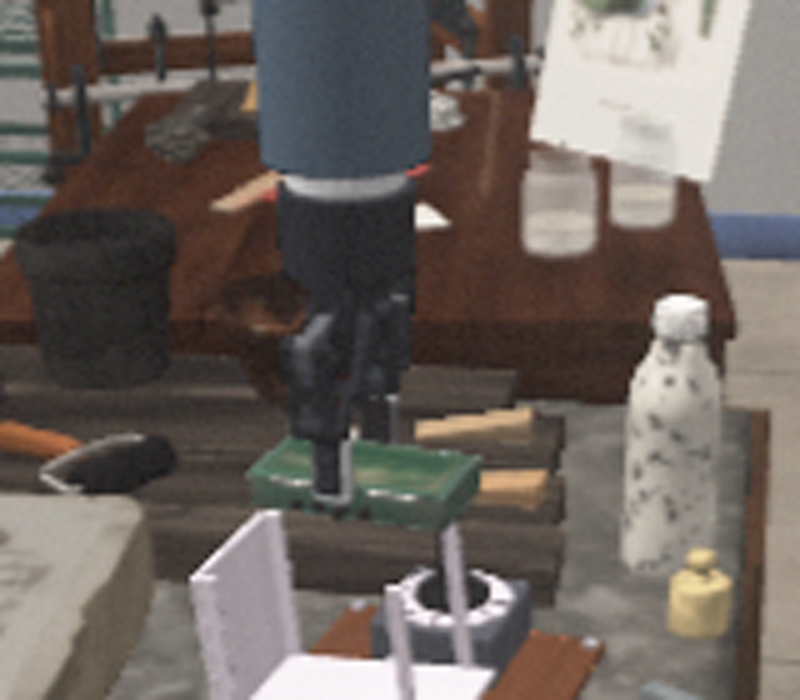

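The tin is held level over the cradle, with the finger a few mm ahead of the tin's centre (tin spans x 250–435, finger at 333). Lower it to just above the floor.

```bash
python3 -m handwheel '[[0.3,-0.4,1,0,0.2],[0.3,-0.4,3,0,0.2],[0.3,-0.4,5,0,0.2],[0.3,-0.4,7,0,0.2],[0.3,-0.4,9,0,0.2],[0.3,-0.4,10.5,0,0.2],[0.3,-0.4,11.5,0,0.2],[0.3,-0.4,11.5,0,0.2],[0.3,-0.4,11.5,0,0.2]]' 60; python3 - <<'E'
from h import *
plan_seat(-6,20); plan_seat(8,17)
g=ctrl.grab_frame('side'); crop(g,175,100,335,220,5,'s5.png')
E
```

```text
t: 9.63
position: [574.2, -97.7, 77.5]
tool_rot: [0.0, 0.996, -0.084, 0.0]
ft_force: [0.2, -0.5, -0.7]
grip_width: 61.0
finger_force: 66.9
shift cm [0.04 0.22 0.28] yaw 0.002 | toolY -99.6 q6 1.3 pos [574.2 -97.7  77.5] F [ 0.2 -0.5 -0.7] w 61.0 t 9.6
shift cm [1.44 0.23 0.58] yaw 0.002 | toolY -99.6 q6 1.3 pos [574.2 -97.7  77.5] F [ 0.2 -0.5 -0.7] w 61.0 t 9.6
```

View pics/s5.png

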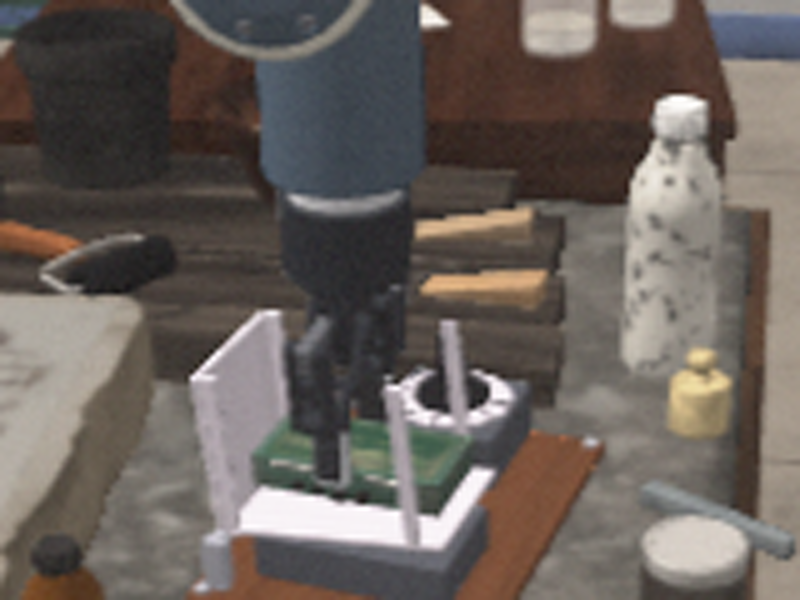

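The tin is between the guides, about 10 mm short of the backstop and just off the floor. Ease it down and forward at reduced grip.

```bash
python3 -m handwheel '[[0,0.1,0.2,0,0.2],[0.2,0.2,0.3,0,0.2],[0.4,0.2,0.4,0,0.2],[0.6,0.2,0.4,0,0.2],[0.8,0.2,0.4,0,0.2],[0.8,0.2,0.4,0,0.2]]' 35; python3 -m handwheel '[[0.1,0,0,0,0.2],[0.2,0,0,0,0.2],[0.3,0,0,0,0.2],[0.4,0,0,0,0.2],[0.4,0,0,0,0.2]]' 35
```

```text
t: 10.18
position: [582.3, -101.9, 73.4]
tool_rot: [0.0, 0.996, -0.084, 0.0]
ft_force: [0.4, 0.9, -1.8]
grip_width: 60.9
finger_force: 66.9
t: 10.6
position: [585.8, -102.4, 73.3]
tool_rot: [0.0, 0.996, -0.084, 0.0]
ft_force: [1.3, -0.6, -1.8]
grip_width: 60.9
finger_force: 66.9
```

```bash
python3 -m handwheel '[[0.1,0,0.1,0,0.2],[0.2,0,0.2,0,0.2],[0.3,0,0.3,0,0.2],[0.3,0,0.3,0,0.2]]' 35;  python3 -m handwheel '[[0.1,0,0,0,0.2],[0.2,0,0,0,0.2],[0.3,0,0,0,0.2],[0.3,0,0,0,0.2]]' 35
```

```text
t: 10.93
position: [588.0, -102.8, 69.8]
tool_rot: [0.0, 0.996, -0.084, -0.001]
ft_force: [-1.9, -0.1, -1.0]
grip_width: 60.9
finger_force: 67.0
t: 11.27
position: [588.2, -103.0, 69.3]
tool_rot: [-0.0, 0.996, -0.085, -0.004]
ft_force: [-10.1, 2.7, 5.2]
grip_width: 61.4
finger_force: 42.0
```

Contact with backstop (−10 N) and floor. Release and rise.

```bash
python3 -m handwheel '[[0,0,0,0,0.4],[0,0,0,0,0.6],[0,0,0,0,0.9],[0,0,0,0,0.9],[0,0,-3,0,0.9],[0,0,-7,0,0.9],[0,0,-11,0,0.9],[0,0,-15,0,0.9],[0,0,-15,0,0.9]]' 60; python3 - <<'E'
from h import *
plan(422,69,150,98.8)
f=ctrl.grab_frame('top');print(tins(f))
g=ctrl.grab_frame('side'); crop(g,175,100,335,220,5,'s6.png')
E
```

```text
t: 12.02
position: [595.8, -104.8, 230.7]
tool_rot: [0.001, 0.996, -0.084, 0.009]
ft_force: [0.4, 0.0, 2.6]
grip_width: 80.8
finger_force: 0.0
shift cm [-20.19 -14.22   7.72] yaw -0.322 | toolY -99.6 q6 1.32 pos [ 595.8 -104.8  230.7] F [0.4 0.  2.6] w 80.8 t 12.0
[(598, -111, 104, 60, -15.4)]
```

View pics/s6.png

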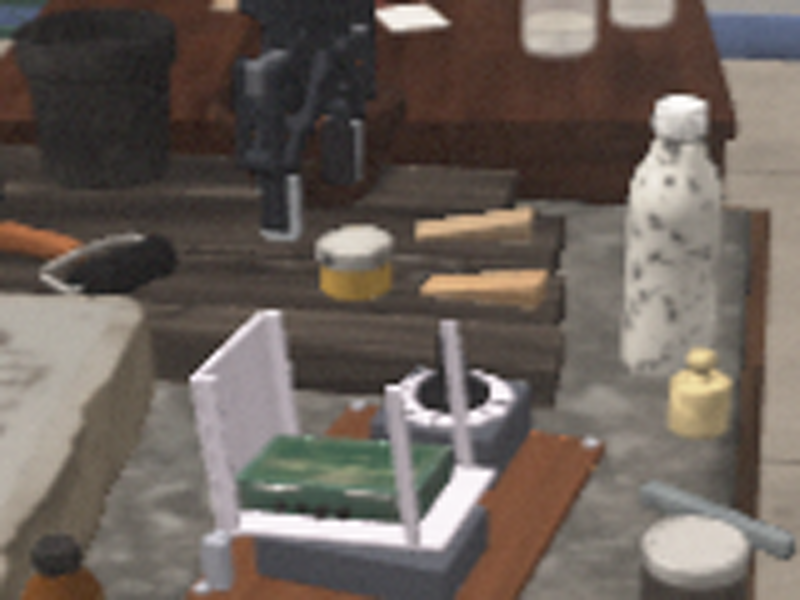

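The first tin lies flat against the backstop ((240,490) to (450,470) in the crop). The top detection missed the others, so check the full view.

```bash
python3 - <<'E'
from h import *
f=ctrl.grab_frame('top');crop(f,110,90,370,285,3,"t7.png")
E
```

```text
(no output)
```

View pics/t7.png

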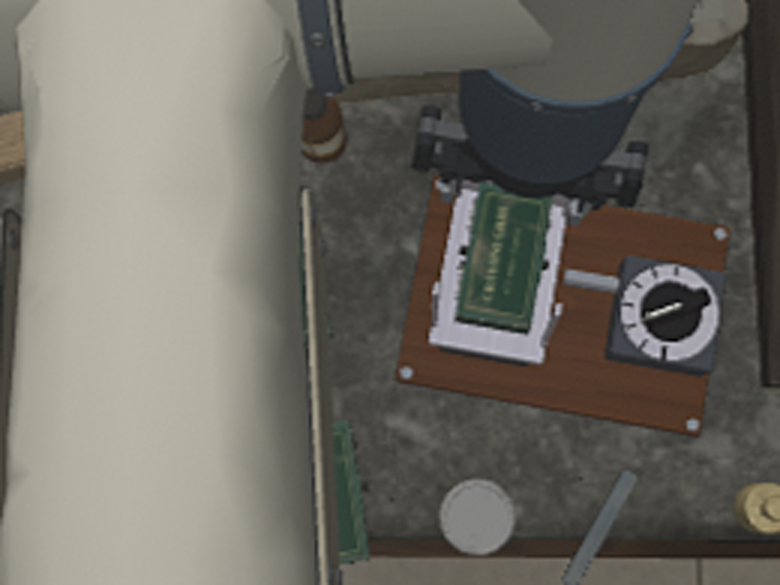

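Only the arm hid them; the tin sits well aligned. Go to the tin at (422,69).

```bash
python3 -m handwheel '[[-4,-3,0,-0.05,1],[-8,-6,1,-0.1,1],[-12,-9,2,-0.2,1],[-16,-12,3,-0.3,1],[-20.2,-14.2,5,-0.32,1],[-20.2,-14.2,7.5,-0.32,1],[-20.2,-14.2,7.5,-0.32,1],[-20.2,-14.2,7.5,-0.32,1],[-20.2,-14.2,7.5,-0.32,1]]' 60; python3 - <<'E'
from h import *
f=ctrl.grab_frame('top');print(tins(f))
plan(422,69,3,98.8)
E
```

```text
t: 12.92
position: [415.7, 70.4, 144.7]
tool_rot: [0.001, 0.997, 0.077, -0.001]
ft_force: [0.2, -0.2, 0.4]
grip_width: 85.4
finger_force: 0.0
[(377, 35, 73, 32, 6.2), (573, 93, 110, 55, 17.5), (597, 229, 62, 52, -7.7), (598, -111, 104, 60, -15.4)]
shift cm [ 0.48  0.2  14.24] yaw -0.001 | toolY -81.3 q6 1.18 pos [416.9  70.4 145.4] F [0.1 0.2 0.6] w 85.1 t 13.0
```

The visible strip suggests this tin was knocked aside. Move the arm off for a clear look.

```bash
python3 -m handwheel '[[0,-4,0,0,1],[0,-8,0,0,1],[0,-12,0,0,1],[0,-14,0,0,1],[0,-14,0,0,1]]' 60; python3 - <<'E'
from h import *
f=ctrl.grab_frame('top');T=tins(f);print(T)
t=min(T,key=lambda t:t[0]); plan(t[0],t[1],120,t[4]+90); plan(t[0],t[1],3,t[4]+90)
E
```

```text
t: 13.38
position: [396.6, 212.2, 145.9]
tool_rot: [-0.001, 0.997, 0.077, 0.001]
ft_force: [0.6, -0.2, -0.7]
grip_width: 85.3
finger_force: 0.0
[(391, 43, 100, 51, -3.8), (573, 91, 108, 60, 17.8), (574, 230, 106, 58, -11.2), (598, -111, 104, 60, -15.4)]
shift cm [-3.09 16.48  2.56] yaw 0.219 | toolY -81.3 q6 0.88 pos [396.5 210.5 145.7] F [-0.4 -0.7  0.2] w 85.5 t 13.4
shift cm [-3.11 16.48 14.26] yaw 0.219 | toolY -81.3 q6 0.88 pos [396.5 210.5 145.7] F [-0.4 -0.7  0.2] w 85.5 t 13.4
```

```bash
python3 -m handwheel '[[-1,4,0,0.05,1],[-2,8,0,0.1,1],[-3,12,0,0.15,1],[-3.1,16.2,2,0.22,1],[-3.1,16.2,6,0.22,1],[-3.1,16.2,6,0.22,1],[-3.1,16.2,10,0.22,1],[-3.1,16.2,14.2,0.22,1],[-3.1,16.2,14.2,0.22,1],[-3.1,16.2,14.2,0.22,1],[-3.1,16.2,14.2,0.22,0.6],[-3.1,16.2,14.2,0.22,0.3],[-3.1,16.2,14.2,0.22,0.2],[-3.1,16.2,14.2,0.22,0.2],[-3.1,16.2,14.2,0.22,0.2],[-3.1,16.2,14.2,0.22,0.2]]' 60; python3 -m handwheel '[[0,0,-4,0,0.2],[0,0,-8,0,0.2],[0,0,-12,0,0.2],[0,0,-16,0,0.2],[0,0,-20,0,0.2],[0,0,-20,0,0.2],[0,0,-20,0,0.2]]' 60; python3 -c "
from h import *
plan_seat(-8,150)"
```

```text
t: 14.77
position: [391.8, 45.3, 7.1]
tool_rot: [-0.001, 0.999, -0.033, 0.003]
ft_force: [-3.4, 0.3, 15.1]
grip_width: 64.3
finger_force: 58.8
t: 15.35
position: [390.4, 44.8, 207.5]
tool_rot: [-0.002, 0.999, -0.034, 0.004]
ft_force: [-0.4, 0.1, -3.3]
grip_width: 63.6
finger_force: 63.4
shift cm [19.14 13.17  0.37] yaw 0.101 | toolY -93.9 q6 0.98 pos [390.4  44.8 207.5] F [-0.4  0.1 -3.3] w 63.6 t 15.3
```

```bash
python3 -m handwheel '[[3,2,0,0.02,0.2],[6,4,0,0.04,0.2],[9,6,0,0.06,0.2],[12,8,0,0.08,0.2],[15,10,0,0.1,0.2],[17,12,0,0.1,0.2],[19.1,13.2,0.3,0.1,0.2],[19.1,13.2,0.3,0.1,0.2],[19.1,13.2,0.3,0.1,0.2],[19.1,13.2,0.3,0.1,0.2]]' 60; python3 - <<'E'
from h import *
plan_seat(-8,42)
f=ctrl.grab_frame('side')
g=f; crop(g,175,60,335,200,5,'s8.png')
E
```

```text
t: 16.18
position: [569.6, -100.5, 199.9]
tool_rot: [-0.0, 0.996, -0.084, -0.001]
ft_force: [0.1, 0.3, -1.6]
grip_width: 63.6
finger_force: 63.4
shift cm [ 0.27 -0.13 10.32] yaw 0.001 | toolY -99.7 q6 1.31 pos [ 569.6 -100.5  199.9] F [ 0.1  0.3 -1.6] w 63.6 t 16.2
```

View pics/s8.png

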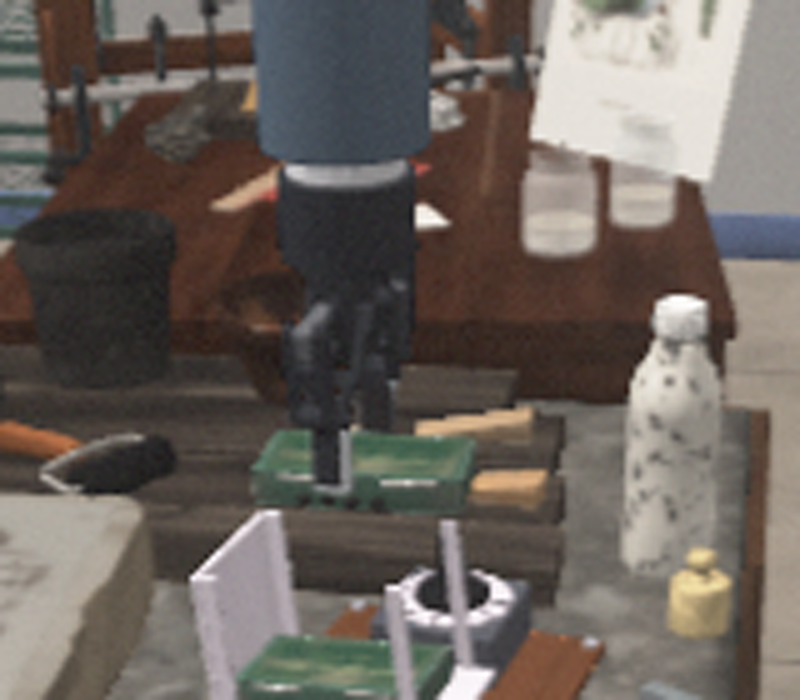

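Tin 2 held over the cradle seems yawed in the grip: its right end edge at (470,490)–(475,440) is steeper than before. I'll measure by silhouette fit.

```bash
cat >> h.py <<'E'
def hull(f,roi):
    u0,v0,u1,v1=roi; h=cv2.cvtColor(f["pixels"],cv2.COLOR_RGB2HSV); m=cv2.inRange(h,(50,60,25),(92,255,255))
    k=np.zeros_like(m); k[v0:v1,u0:u1]=m[v0:v1,u0:u1]; k=cv2.morphologyEx(k,cv2.MORPH_OPEN,np.ones((2,2)))
    c=[x for x in cv2.findContours(k,cv2.RETR_EXTERNAL,cv2.CHAIN_APPROX_NONE)[0] if cv2.contourArea(x)>15]
    return cv2.convexHull(np.vstack(c))
def fitbox(fr,p0,tilt=False):
    "fr: list of (frame,roi); p0 world x,y,z(bottom),yaw deg -> fitted, rms-ish error"
    from scipy.optimize import minimize
    H=[]
    for f,roi in fr:
        im=np.zeros((384*4,512*4),np.uint8); cv2.fillPoly(im,[(hull(f,roi)*4+2).astype(np.int32)],1); H.append((f,im))
    L=np.array([[a,b,c] for a in(-60,60) for b in(-32,32) for c in(0,22)],float)
    def cost(p):
        Rm=Ro.from_euler("zy",[p[3],p[4] if tilt else 0],degrees=True).as_matrix(); W=L@Rm.T+p[:3]; s=0
        for f,im in H:
            q=np.array([w2px(f,w) for w in W])*4+2; b=np.zeros_like(im); cv2.fillPoly(b,[cv2.convexHull(q.round().astype(np.int32))],1)
            s+=(b^im).sum()/im.sum()
        return s
    r=minimize(cost,p0,method="Nelder-Mead",options=dict(initial_simplex=np.array([p0]+[np.array(p0)+np.eye(len(p0))[i]*8 for i in range(len(p0))]),xatol=.05,fatol=1e-4,maxiter=400))
    return r.x.round(1),round(r.fun,3)
E
python3 - <<'E'
from h import *
g=ctrl.grab_frame('side')
for y in(-20,-10,0): print(fitbox([(g,(220,140,275,165))],[562,-100,193,y]))
E
```

```text
(array([ 21558.9, -85318.1, -38047.1,  -7528.5]), np.float64(1.003))
(array([ 589.6, -168.6,  191.8,   15.2]), np.float64(8.711))
(array([ 581. , -143.3,  202.8,   16.8]), np.float64(9.166))
```

```bash
python3 - <<'E'
from h import *
g=ctrl.grab_frame('side')
px=g["pixels"]; h=cv2.cvtColor(px,cv2.COLOR_RGB2HSV)
for u,v in((234,153),(236,157),(255,151),(262,158),(228,154)): print(u,v,px[v,u],h[v,u])
print(hull(g,(220,140,275,165)).reshape(-1,2).tolist())
E
```

```text
234 153 [ 87 113  94] [ 68  59 113]
236 157 [62 80 69] [72 57 80]
255 151 [ 81 107  84] [ 63  62 107]
262 158 [74 80 72] [53 26 80]
228 154 [71 84 75] [69 39 84]
[[254, 148], [266, 149], [266, 150], [265, 151], [263, 152], [262, 152], [247, 151], [247, 148]]
```

```bash
python3 - <<'E'
s=open('h.py').read()
s=s.replace('h=cv2.cvtColor(f["pixels"],cv2.COLOR_RGB2HSV); m=cv2.inRange(h,(50,60,25),(92,255,255))\n','p=cv2.GaussianBlur(f["pixels"],(3,3),0).astype(int); m=((p[...,1]-p[...,0]>=7)&(p[...,1]-p[...,2]>=4)).astype(np.uint8)\n')
open('h.py','w').write(s)
E
python3 - <<'E'
from h import *
g=ctrl.grab_frame('side')
print(hull(g,(220,140,275,165)).reshape(-1,2).tolist())
for y in(-20,-10,0): print(fitbox([(g,(220,140,275,165))],[562,-100,193,y]))
E
```

```text
[[270, 153], [269, 156], [268, 157], [261, 162], [253, 162], [230, 161], [229, 160], [228, 158], [227, 155], [227, 152], [230, 147], [232, 146], [236, 146], [255, 147], [269, 149], [270, 150]]
(array([ 564.7, -111.5,  190. ,    6.4]), np.float64(0.157))
(array([ 562.1, -102.5,  193.7,    7.7]), np.float64(0.173))
(array([ 563.9, -102.1,  194.3,    3.5]), np.float64(0.182))
```

```bash
python3 - <<'E'
from h import *
g=ctrl.grab_frame('side')
for y in(-10,-3,5):
    print(y)
    for z in(0,22):
        W=[Ro.from_euler("z",y,degrees=True).apply([a,b,z])+[562,-99,193] for a,b in((60,32),(60,-32),(-60,-32),(-60,32))]
        print("  far+y, far-y, near-y, near+y",[w2px(g,w).round(1).tolist() for w in W])
im=cv2.resize(g["pixels"][138:168,218:280,::-1],None,fx=12,fy=12,interpolation=cv2.INTER_CUBIC); cv2.imwrite("pics/s9.png",im)
E
```

```text
-10
  far+y, far-y, near-y, near+y [[225.1, 159.7], [234.2, 151.4], [272.4, 156.4], [264.9, 165.4]]
  far+y, far-y, near-y, near+y [[224.6, 152.6], [233.8, 144.5], [272.4, 149.3], [264.9, 158.0]]
-3
  far+y, far-y, near-y, near+y [[225.4, 160.9], [232.1, 152.2], [271.8, 155.3], [267.0, 164.5]]
  far+y, far-y, near-y, near+y [[225.0, 153.7], [231.7, 145.2], [271.8, 148.2], [267.0, 157.1]]
5
  far+y, far-y, near-y, near+y [[226.2, 162.2], [230.0, 153.2], [270.6, 154.1], [269.1, 163.3]]
  far+y, far-y, near-y, near+y [[225.8, 155.0], [229.6, 146.2], [270.6, 147.1], [269.1, 156.0]]
```

View pics/s9.png

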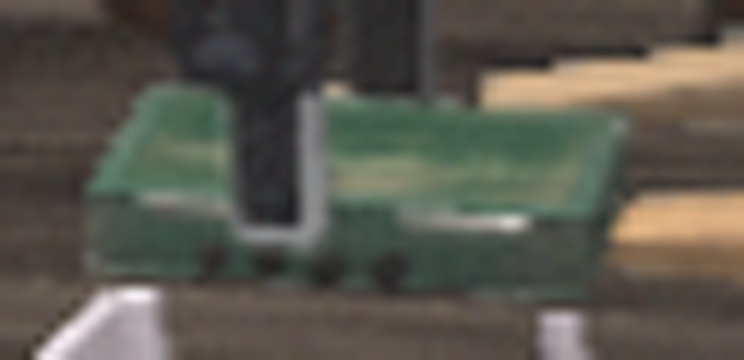

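The corners (225.5,153.8), (231,145.5), (270,148), (267.6,156) match a tin yaw of about 0°, i.e. 10° off in the grip. I'll turn the tool +0.17 to compensate, then lower.

```bash
python3 -m handwheel '[[0.2,-0.1,0,0.1,0.2],[0.3,-0.1,1,0.17,0.2],[0.3,-0.1,3,0.17,0.2],[0.3,-0.1,5,0.17,0.2],[0.3,-0.1,7,0.17,0.2],[0.3,-0.1,9,0.17,0.2],[0.3,-0.1,10,0.17,0.2],[0.3,-0.1,10,0.17,0.2],[0.3,-0.1,10,0.17,0.2]]' 60; python3 - <<'E'
from h import *
s=ctrl.read_state()
plan(*at(-8,42)); plan(*at(6,40))
g=ctrl.grab_frame('side'); p=s["position"]
E
```

```text
t: 17.18
position: [573.7, -100.2, 100.8]
tool_rot: [0.0, 0.986, -0.168, 0.0]
ft_force: [0.6, -0.1, -1.2]
grip_width: 63.7
finger_force: 63.5
shift cm [-0.15 -0.01  0.41] yaw 0 | toolY -109.4 q6 1.14 pos [ 573.7 -100.2  100.8] F [ 0.6 -0.1 -1.2] w 63.7 t 17.2
shift cm [ 1.23 -0.24  0.61] yaw 0 | toolY -109.4 q6 1.14 pos [ 573.7 -100.2  100.8] F [ 0.6 -0.1 -1.2] w 63.7 t 17.2
```

```bash
python3 -m handwheel '[[0,0,0.2,0,0.2],[0.2,0,0.4,0,0.2],[0.4,-0.1,0.4,0,0.2],[0.6,-0.1,0.5,0,0.2],[0.6,-0.1,0.5,0,0.2]]' 50; python3 -m handwheel '[[0.1,0,0,0,0.2],[0.2,0,0,0,0.2],[0.3,-0.1,0,0,0.2],[0.3,-0.1,0,0,0.2]]' 50; python3 -m handwheel '[[0.1,0,0.1,0,0.2],[0.2,0,0.1,0,0.2],[0.3,-0.1,0.1,0,0.2],[0.3,-0.1,0.1,0,0.2]]' 50
```

```text
t: 17.65
position: [580.0, -101.4, 95.3]
tool_rot: [-0.0, 0.986, -0.169, 0.0]
ft_force: [-0.1, 1.2, -1.8]
grip_width: 63.5
finger_force: 63.4
t: 17.98
position: [583.0, -101.3, 95.3]
tool_rot: [-0.0, 0.986, -0.169, 0.0]
ft_force: [0.9, 0.6, -1.8]
grip_width: 63.9
finger_force: 63.4
t: 18.32
position: [586.1, -101.3, 94.2]
tool_rot: [0.0, 0.986, -0.169, 0.0]
ft_force: [0.6, -0.2, -2.0]
grip_width: 63.8
finger_force: 63.5
```

```bash
python3 -m handwheel '[[0.1,0,0.1,0,0.2],[0.2,0,0.1,0,0.2],[0.3,-0.1,0.2,0,0.2],[0.3,-0.1,0.2,0,0.2]]' 50; python3 -m handwheel '[[0.1,0,0.1,0,0.2],[0.2,0,0.1,0,0.2],[0.3,-0.1,0.1,0,0.2],[0.3,-0.1,0.1,0,0.2]]' 50
```

```text
t: 18.65
position: [589.2, -101.4, 92.0]
tool_rot: [-0.0, 0.986, -0.169, -0.0]
ft_force: [0.3, -0.0, -1.4]
grip_width: 63.8
finger_force: 63.4
t: 18.98
position: [590.4, -101.6, 90.7]
tool_rot: [0.0, 0.986, -0.169, -0.002]
ft_force: [-5.3, 0.0, -0.2]
grip_width: 63.6
finger_force: 62.7
```

Backstop touched. Lower 2 mm, release, rise, and move over to the next tin's side for a look.

```bash
python3 -m handwheel '[[0.1,0,0.1,0,0.2],[0.1,0,0.2,0,0.2],[0,0,0.2,0,0.4],[0,0,0.2,0,0.6],[0,0,0.2,0,0.9],[0,0,0.2,0,0.9],[0,0,-3,0,0.9],[0,0,-7,0,0.9],[0,0,-11,0,0.9],[0,0,-13,0,0.9],[0,0,-13,0,0.9]]' 60; python3 - <<'E'
from h import *
plan(545,240,200,78.8)
E
```

```text
t: 19.9
position: [595.3, -102.2, 228.2]
tool_rot: [-0.0, 0.986, -0.168, 0.006]
ft_force: [-0.1, -0.7, 0.5]
grip_width: 81.2
finger_force: 0.0
shift cm [-16.14 -30.6    2.71] yaw -0.143 | toolY -109.4 q6 1.14 pos [ 595.3 -102.2  228.2] F [-0.1 -0.7  0.5] w 81.2 t 19.9
```

```bash
python3 -m handwheel '[[-4,-3.6,0,0,1],[-8,-7.2,0,0,1],[-12,-10.8,0,0,1],[-16,-14.4,0,0,1],[-20,-18,0,-0.1,1],[-25.6,-23,3,-0.14,1],[-25.6,-23,6,-0.14,1],[-25.6,-23,6,-0.14,1],[-25.6,-23,6,-0.14,1],[-25.6,-23,6,-0.14,1],[-25.6,-23,6,-0.14,1]]' 60; python3 - <<'E'
from h import *
f=ctrl.grab_frame('top');g=ctrl.grab_frame('side')
print(tins(f))
a=SE+[0,0,22]
print("stack seen, at z of top",tins(f,98))
for roi,p0 in(((165,150,225,210),[566,91,0,17]),((125,150,172,212),[567,231,0,-11])):
    print(hull(f,roi).reshape(-1,2).min(0),hull(f,roi).reshape(-1,2).max(0),fitbox([(f,roi)],p0))
Rw,c=Ro.from_euler("zy",[-9.73,6.07],degrees=True).as_matrix(),SE
for z in (22,44): print([(np.array(w2px(f,Rw@[a,b,z]+c))).round(1).tolist() for a,b in((60,32),(60,-32),(-60,-32),(-60,32))])
crop(f,250,120,330,220,8,"t10.png"); crop(g,205,140,295,210,8,"s10.png")
im=np.vstack([cv2.resize(cv2.imread("pics/t10.png"),(480,600))]); b=cv2.resize(cv2.imread("pics/s10.png"),None,fx=.4,fy=.4)
b=cv2.copyMakeBorder(b,0,600-b.shape[0],0,0,cv2.BORDER_CONSTANT); cv2.imwrite("pics/m10.png",np.hstack([im,b]))
E
```

```text
t: 20.82
position: [426.6, 201.3, 160.8]
tool_rot: [0.0, 0.995, -0.098, -0.0]
ft_force: [-0.5, -0.2, 0.7]
grip_width: 85.4
finger_force: 0.0
[(574, 92, 110, 58, 17.5), (570, 231, 112, 59, -10.6), (605, -118, 105, 65, -24.8)]
stack seen, at z of top [(559, 80, 101, 53, 17.5), (556, 208, 103, 54, -10.6), (587, -112, 97, 60, -24.8)]
[186 160] [221 209] (array([ 5.70e+02,  8.98e+01, -5.00e-01,  1.80e+01]), np.float64(0.036))
[133 161] [167 208] (array([568.9, 231.4,  -5. , -10.2]), np.float64(0.051))
[[268.6, 150.2], [293.8, 154.4], [286.4, 200.0], [260.4, 195.5]]
[[268.9, 146.8], [294.6, 151.1], [287.1, 197.7], [260.5, 193.1]]
```

View pics/m10.png

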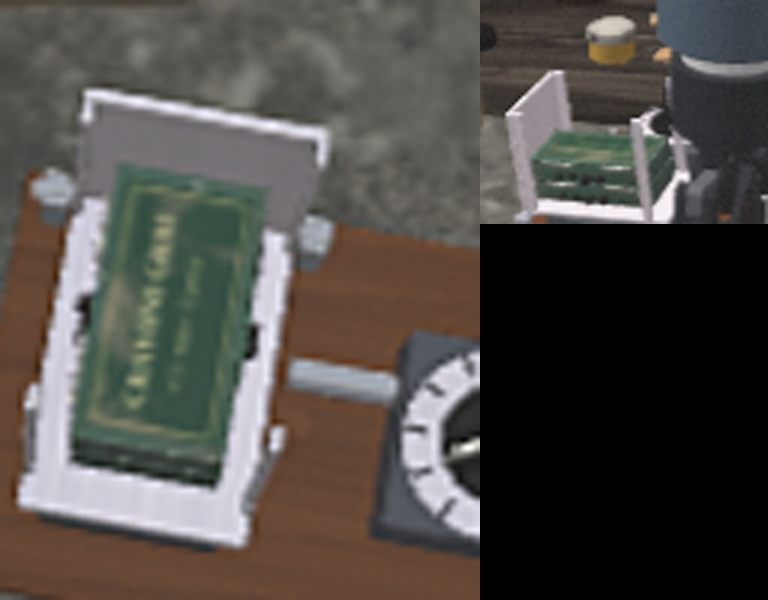

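The second tin lies squarely on the first (corners within 2 px of expected). Third tin: centre (570,90), yaw 18°.

```bash
python3 -c "
from h import *
plan(575.5,92,100,108); plan(575.5,92,2,108)"
```

```text
shift cm [16.61  7.73  6.19] yaw -0.513 | toolY -101.4 q6 0.6 pos [427.8 200.5 161.8] F [ 0.2 -0.2  0.2] w 85.4 t 20.9
shift cm [16.6   7.74 15.99] yaw -0.513 | toolY -101.4 q6 0.6 pos [427.8 200.5 161.8] F [ 0.2 -0.2  0.2] w 85.4 t 20.9
```

```bash
python3 -m handwheel '[[4,2,0,-0.1,1],[8,4,0,-0.2,1],[12,6,0,-0.3,1],[16.6,7.7,2,-0.4,1],[16.6,7.7,5,-0.51,1],[16.6,7.7,7,-0.51,1],[16.6,7.7,7,-0.51,1],[16.6,7.7,7,-0.51,1],[16.6,7.7,10,-0.51,1],[16.6,7.7,13,-0.51,1],[16.6,7.7,15.6,-0.51,1],[16.6,7.7,15.6,-0.51,1],[16.6,7.7,15.6,-0.51,1],[16.6,7.7,15.6,-0.51,1]]' 60; python3 -c "
from h import *
plan(575.5,92,3,108)"; python3 -m handwheel '[[0,0,0,0,0.6],[0,0,0,0,0.3],[0,0,0,0,0.2],[0,0,0,0,0.2],[0,0,0,0,0.2],[0,0,0,0,0.2]]' 60
```

```text
t: 22.08
position: [576.9, 93.0, 8.6]
tool_rot: [-0.0, 0.988, 0.156, 0.003]
ft_force: [1.1, 0.3, 1.4]
grip_width: 85.4
finger_force: 0.0
shift cm [-0.16  0.06  0.56] yaw -0.002 | toolY -72.1 q6 1.45 pos [576.9  93.    8.6] F [1.1 0.3 1.4] w 85.4 t 22.1
t: 22.58
position: [576.4, 92.9, 8.1]
tool_rot: [-0.0, 0.988, 0.155, 0.002]
ft_force: [-1.1, 1.1, 8.5]
grip_width: 61.3
finger_force: 65.7
```

```bash
python3 -m handwheel '[[0,0,-4,0,0.2],[0,0,-8,0,0.2],[0,0,-12,0,0.2],[0,0,-16,0,0.2],[0,0,-20,0,0.2],[0,0,-20,0,0.2],[0,0,-20,0,0.2]]' 60; python3 -c "
from h import *
plan_seat(-6,150)"
```

```text
t: 23.17
position: [576.0, 92.8, 209.0]
tool_rot: [-0.001, 0.988, 0.155, 0.004]
ft_force: [-0.1, -0.1, -3.5]
grip_width: 61.1
finger_force: 67.5
shift cm [-6.07 18.3   0.37] yaw 0.481 | toolY -72.2 q6 1.45 pos [576.   92.8 209. ] F [-0.1 -0.1 -3.5] w 61.1 t 23.2
```

```bash
python3 -m handwheel '[[-1,3,0,0.08,0.2],[-2,6,0,0.16,0.2],[-3,9,0,0.24,0.2],[-4,12,0,0.32,0.2],[-5,15,0,0.4,0.2],[-6.1,18.3,0.3,0.48,0.2],[-6.1,18.3,0.3,0.48,0.2],[-6.1,18.3,0.3,0.48,0.2],[-6.1,18.3,0.3,0.48,0.2]]' 60; python3 - <<'E'
from h import *
plan_seat(-6,64)
g=ctrl.grab_frame('side'); roi=(215,130,280,166)
print(hull(g,roi).reshape(-1,2).tolist())
z=ctrl.read_state()["position"][2]-7
for zz in (0,22): print([w2px(g,Ro.from_euler("z",-9.73,degrees=True).apply([a,b,zz])+[*at(-12,0)[:2],z]).round(1).tolist() for a,b in((60,32),(60,-32),(-60,-32),(-60,32))])
E
```

```text
t: 23.92
position: [572.0, -100.5, 201.2]
tool_rot: [-0.0, 0.996, -0.084, -0.001]
ft_force: [-0.7, 0.7, -1.6]
grip_width: 61.4
finger_force: 67.5
shift cm [ 0.23 -0.09  8.25] yaw 0.001 | toolY -99.7 q6 1.31 pos [ 572.  -100.5  201.2] F [-0.7  0.7 -1.6] w 61.4 t 23.9
[[270, 154], [269, 156], [266, 161], [265, 162], [257, 163], [251, 163], [236, 161], [229, 160], [227, 158], [225, 154], [225, 152], [231, 147], [233, 146], [237, 146], [252, 147], [265, 149], [269, 150], [270, 151]]
[[222.9, 159.2], [232.0, 150.8], [270.2, 155.8], [262.7, 164.7]]
[[222.4, 152.0], [231.6, 143.9], [270.2, 148.7], [262.6, 157.3]]
```

Grip width 61 mm means square in the grip. Lower.

```bash
python3 -m handwheel '[[0.2,-0.1,2,0,0.2],[0.2,-0.1,4,0,0.2],[0.2,-0.1,6,0,0.2],[0.2,-0.1,7.5,0,0.2],[0.2,-0.1,8,0,0.2],[0.2,-0.1,8,0,0.2]]' 60; python3 -m handwheel '[[0.2,0,0.1,0,0.2],[0.4,0,0.2,0,0.2],[0.6,0,0.3,0,0.2],[0.8,0,0.3,0,0.2],[0.8,0,0.3,0,0.2]]' 50;python3 -m handwheel '[[0.1,0,0,0,0.2],[0.2,0,0,0,0.2],[0.3,0,0,0,0.2],[0.3,0,0,0,0.2]]' 50; python3 -c "
from h import *
plan_seat(10,59)"
```

```text
t: 24.47
position: [573.9, -99.0, 120.8]
tool_rot: [0.0, 0.997, -0.083, -0.002]
ft_force: [0.1, -0.6, -2.2]
grip_width: 60.7
finger_force: 67.4
t: 24.88
position: [583.4, -101.4, 119.7]
tool_rot: [-0.0, 0.996, -0.084, 0.0]
ft_force: [0.2, -0.6, -1.9]
grip_width: 60.7
finger_force: 67.5
t: 25.22
position: [585.9, -101.9, 119.3]
tool_rot: [0.0, 0.996, -0.084, 0.0]
ft_force: [0.3, 0.1, -2.3]
grip_width: 60.8
finger_force: 67.5
shift cm [0.43 0.01 0.56] yaw 0.001 | toolY -99.7 q6 1.31 pos [ 585.9 -101.9  119.3] F [ 0.3  0.1 -2.3] w 60.8 t 25.2
```

```bash
python3 -m handwheel '[[0.1,0,0.1,0,0.2],[0.2,0,0.2,0,0.2],[0.3,0,0.3,0,0.2],[0.4,0,0.4,0,0.2],[0.4,0,0.4,0,0.2]]' 50;python3 -m handwheel '[[0.1,0,0,0,0.2],[0.2,0,0,0,0.2],[0.3,0,0,0,0.2],[0.3,0,0,0,0.2]]' 50;python3 -m handwheel '[[0.1,0,0,0,0.2],[0.2,0,0,0,0.2],[0.3,0,0,0,0.2],[0.3,0,0,0,0.2]]' 50
```

```text
t: 25.63
position: [589.6, -102.5, 114.9]
tool_rot: [0.0, 0.996, -0.084, -0.0]
ft_force: [-0.2, -0.0, -2.5]
grip_width: 61.3
finger_force: 67.5
t: 25.97
position: [592.7, -103.1, 115.3]
tool_rot: [0.0, 0.996, -0.084, -0.0]
ft_force: [-0.2, 0.9, -1.2]
grip_width: 60.9
finger_force: 67.5
t: 26.3
position: [592.9, -103.1, 115.0]
tool_rot: [-0.0, 0.996, -0.084, -0.003]
ft_force: [-8.4, 3.5, 3.7]
grip_width: 60.9
finger_force: 68.2
```

Backstop and stack contact. Release and go to the last tin (569,231, yaw −10.4).

```bash
python3 -m handwheel '[[0,0,0.1,0,0.2],[0,0,0.1,0,0.4],[0,0,0.1,0,0.6],[0,0,0.1,0,0.9],[0,0,0.1,0,0.9],[0,0,-3,0,0.9],[0,0,-7,0,0.9],[0,0,-11,0,0.9],[0,0,-11,0,0.9]]' 60; python3 - <<'E'
from h import *
plan(430,200,170,79.6)
E
```

```text
t: 27.05
position: [599.6, -105.0, 235.4]
tool_rot: [0.001, 0.996, -0.084, 0.008]
ft_force: [0.5, -0.5, 2.1]
grip_width: 81.5
finger_force: 0.0
shift cm [-21.94 -27.22   6.16] yaw 0.013 | toolY -99.6 q6 1.32 pos [ 599.6 -105.   235.4] F [ 0.5 -0.5  2.1] w 81.5 t 27.1
```

```bash
python3 -m handwheel '[[-3.3,-4,0,0,1],[-6.6,-8,0,0,1],[-10,-12,0,0,1],[-13,-16,0,0,1],[-16,-20,0,0,1],[-19,-24,3,0,1],[-21.9,-27.2,6,0,1],[-21.9,-27.2,6,0,1],[-21.9,-27.2,6,0,1],[-21.9,-27.2,6,0,1]]' 60; python3 - <<'E'
from h import *
f=ctrl.grab_frame('top');g=ctrl.grab_frame('side')
print(tins(f)); roi=(125,150,172,212); x,e=fitbox([(f,roi)],[567,231,0,-11]); print(x,e)
a=np.radians(x[3]); c=[x[0]+6*np.cos(a),x[1]+6*np.sin(a)]; plan(*c,100,x[3]+90); plan(*c,3,x[3]+90)
# stack of 3: compare silhouette with ideal
roi=(250,130,310,215); H=hull(f,roi).reshape(-1,2); print(H.tolist())
Rw=Ro.from_euler("zy",[-9.73,6.07],degrees=True).as_matrix()
for z in (44,66): print([w2px(f,Rw@[p,q,z]+SE).round(1).tolist() for p,q in((60,32),(60,-32),(-60,-32),(-60,32))])
E
```

```text
t: 27.88
position: [422.6, 204.1, 163.1]
tool_rot: [0.0, 0.997, -0.082, -0.001]
ft_force: [0.1, 0.1, -0.1]
grip_width: 85.6
finger_force: 0.0
[(570, 232, 112, 57, -11.0), (612, -110, 114, 66, -11.0)]
[567.9 230.1  -1.2 -10.5] 0.053
shift cm [14.2  -5.1   6.55] yaw 0.017 | toolY -99.5 q6 0.63 pos [425.3 202.2 165.4] F [-0.1  0.5 -0.3] w 85.5 t 28.0
shift cm [14.19 -5.1  16.25] yaw 0.017 | toolY -99.5 q6 0.63 pos [425.3 202.2 165.4] F [-0.1  0.5 -0.3] w 85.5 t 28.0
[[276, 145], [282, 146], [293, 148], [296, 149], [296, 153], [293, 176], [289, 193], [287, 198], [286, 200], [280, 200], [269, 198], [265, 197], [264, 196], [263, 189], [263, 186], [266, 169], [270, 149], [271, 146], [272, 145]]
[[268.9, 146.8], [294.6, 151.1], [287.1, 197.7], [260.5, 193.1]]
[[269.2, 143.2], [295.6, 147.6], [287.9, 195.3], [260.6, 190.6]]
```

```bash
python3 -m handwheel '[[4,-1.5,0,0,1],[8,-3,0,0.02,1],[12,-4.5,2,0.02,1],[14.2,-5.1,5,0.02,1],[14.2,-5.1,7,0.02,1],[14.2,-5.1,7,0.02,1],[14.2,-5.1,10,0.02,1],[14.2,-5.1,13,0.02,1],[14.2,-5.1,15.8,0.02,1],[14.2,-5.1,15.8,0.02,1],[14.2,-5.1,15.8,0.02,1],[14.2,-5.1,15.8,0.02,0.6],[14.2,-5.1,15.8,0.02,0.3],[14.2,-5.1,15.8,0.02,0.2],[14.2,-5.1,15.8,0.02,0.2],[14.2,-5.1,15.8,0.02,0.2],[14.2,-5.1,15.8,0.02,0.2]]' 60; python3 -m handwheel '[[0,0,-4,0,0.2],[0,0,-8,0,0.2],[0,0,-12,0,0.2],[0,0,-16,0,0.2],[0,0,-20,0,0.2],[0,0,-22,0,0.2],[0,0,-22,0,0.2]]' 60; python3 -c "
from h import *
plan_seat(-4,165)"
```

```text
t: 29.4
position: [576.1, 228.9, 11.2]
tool_rot: [-0.002, 0.996, -0.094, 0.003]
ft_force: [-0.9, 0.2, 6.8]
grip_width: 60.7
finger_force: 65.3
t: 29.98
position: [576.4, 228.5, 236.1]
tool_rot: [-0.004, 0.996, -0.094, 0.006]
ft_force: [-0.1, 0.0, -0.7]
grip_width: 60.9
finger_force: 66.3
shift cm [ 6.13 32.32  1.44] yaw -0.019 | toolY -100.8 q6 0.75 pos [576.4 228.5 236.1] F [-0.1  0.  -0.7] w 60.9 t 30.0
```

```bash
python3 -m handwheel '[[0.6,3.2,0,0,0.2],[1.2,6.4,0,0,0.2],[1.8,9.6,0,0,0.2],[2.4,12.8,0,0,0.2],[3,16,0,0,0.2],[3.6,19.2,0,0,0.2],[4.2,22.4,0,0,0.2],[4.8,25.6,0,0,0.2],[5.4,28.8,0.5,-0.02,0.2],[6.1,32.3,1,-0.02,0.2],[6.1,32.3,1,-0.02,0.2],[6.1,32.3,1,-0.02,0.2],[6.1,32.3,1,-0.02,0.2]]' 60; python3 - <<'E'
from h import *
plan_seat(-4,95)
g=ctrl.grab_frame('side'); roi=(215,120,280,160)
print(hull(g,roi).reshape(-1,2).tolist())
E
```

```text
t: 31.07
position: [573.0, -100.9, 217.8]
tool_rot: [-0.0, 0.996, -0.085, 0.0]
ft_force: [-0.0, 0.3, -0.7]
grip_width: 61.0
finger_force: 66.3
shift cm [ 0.31 -0.11  6.81] yaw 0.0 | toolY -99.7 q6 1.31 pos [ 573.  -100.9  217.8] F [-0.   0.3 -0.7] w 61.0 t 31.1
[[270, 152], [265, 157], [257, 159], [254, 159], [231, 156], [227, 155], [226, 153], [225, 149], [225, 148], [228, 145], [232, 142], [234, 141], [236, 141], [254, 143], [261, 144], [266, 145], [269, 146], [270, 147]]
```

```bash
python3 -m handwheel '[[0.2,-0.1,2,0,0.2],[0.2,-0.1,4,0,0.2],[0.2,-0.1,6,0,0.2],[0.2,-0.1,6.6,0,0.2],[0.2,-0.1,6.6,0,0.2],[0.2,-0.1,6.6,0,0.2]]' 60; python3 -m handwheel '[[0.2,0,0.1,0,0.2],[0.4,0,0.2,0,0.2],[0.6,0,0.3,0,0.2],[0.8,0,0.4,0,0.2],[0.8,0,0.4,0,0.2]]' 50;python3 -m handwheel '[[0.1,0,0.1,0,0.2],[0.2,0,0.1,0,0.2],[0.3,0,0.2,0,0.2],[0.3,0,0.2,0,0.2]]' 50; python3 -c "
from h import *
plan_seat(13,85)"
```

```text
t: 31.62
position: [575.9, -99.7, 152.3]
tool_rot: [0.0, 0.996, -0.084, 0.001]
ft_force: [0.0, 0.5, -0.7]
grip_width: 61.2
finger_force: 66.3
t: 32.03
position: [583.6, -101.7, 147.2]
tool_rot: [0.0, 0.996, -0.084, 0.0]
ft_force: [-0.2, -0.1, -1.4]
grip_width: 60.5
finger_force: 66.3
t: 32.37
position: [586.2, -102.1, 145.1]
tool_rot: [0.0, 0.996, -0.084, -0.0]
ft_force: [0.2, 0.1, -1.7]
grip_width: 60.6
finger_force: 66.3
shift cm [ 0.69 -0.01  0.54] yaw 0.001 | toolY -99.7 q6 1.31 pos [ 586.2 -102.1  145.1] F [ 0.2  0.1 -1.7] w 60.6 t 32.4
```

```bash
python3 -m handwheel '[[0.1,0,0.1,0,0.2],[0.2,0,0.1,0,0.2],[0.3,0,0.2,0,0.2],[0.3,0,0.2,0,0.2]]' 50;python3 -m handwheel '[[0.1,0,0.1,0,0.2],[0.2,0,0.1,0,0.2],[0.3,0,0.2,0,0.2],[0.3,0,0.2,0,0.2]]' 50;python3 -m handwheel '[[0.1,0,0,0,0.2],[0.2,0,0,0,0.2],[0.3,0,0.1,0,0.2],[0.3,0,0.1,0,0.2]]' 50
```

```text
t: 32.7
position: [589.2, -102.6, 143.1]
tool_rot: [-0.0, 0.996, -0.084, -0.0]
ft_force: [-0.3, -0.7, -1.2]
grip_width: 60.9
finger_force: 66.3
t: 33.03
position: [592.2, -103.1, 141.0]
tool_rot: [0.0, 0.996, -0.084, -0.0]
ft_force: [1.0, -0.8, -1.3]
grip_width: 60.7
finger_force: 66.3
t: 33.37
position: [595.1, -103.6, 140.1]
tool_rot: [-0.0, 0.996, -0.084, -0.0]
ft_force: [-0.3, -0.7, -1.6]
grip_width: 60.5
finger_force: 66.3
```

```bash
python3 -m handwheel '[[0.1,0,0.1,0,0.2],[0.2,0,0.2,0,0.2],[0.2,0,0.2,0,0.2]]' 50; python3 -m handwheel '[[0.1,0,0.1,0,0.2],[0.2,0,0.1,0,0.2],[0.2,0,0.1,0,0.2]]' 50
```

```text
t: 33.62
position: [596.5, -103.9, 137.9]
tool_rot: [-0.0, 0.996, -0.084, -0.001]
ft_force: [-2.0, 0.6, -1.3]
grip_width: 61.2
finger_force: 66.4
t: 33.87
position: [596.6, -104.0, 137.4]
tool_rot: [-0.0, 0.996, -0.084, -0.002]
ft_force: [-9.2, 3.1, 5.7]
grip_width: 60.8
finger_force: 67.1
```

Contact. Release and retreat to the viewing place near (430,200).

```bash
python3 -m handwheel '[[0,0,0.1,0,0.2],[0,0,0.1,0,0.4],[0,0,0.1,0,0.6],[0,0,0.1,0,0.9],[0,0,0.1,0,0.9],[0,0,-3,0,0.9],[0,0,-7,0,0.9],[0,0,-9,0,0.9],[-3.3,-4,-9,0,1],[-6.6,-8,-9,0,1],[-10,-12,-9,0,1],[-13,-16,-9,0,1],[-16,-20,-9,0,1],[-21.5,-27.2,-9,0,1],[-21.5,-27.2,-9,0,1],[-21.5,-27.2,-9,0,1],[-21.5,-27.2,-9,0,1]]' 60; python3 - <<'E'
from h import *
f=ctrl.grab_frame('top');g=ctrl.grab_frame('side')
print(tins(f))
Rw=Ro.from_euler("zy",[-9.73,6.07],degrees=True).as_matrix()
H=hull(f,(250,125,310,215)).reshape(-1,2); print(H.tolist())
print([w2px(f,Rw@[p,q,88]+SE).round(1).tolist() for p,q in((60,32),(60,-32),(-60,-32),(-60,32))])
A=cv2.resize(f["pixels"][120:220,250:340,::-1],None,fx=4,fy=4,interpolation=cv2.INTER_CUBIC)
B=cv2.resize(g["pixels"][135:210,205:300,::-1],None,fx=4.4,fy=5.333,interpolation=cv2.INTER_CUBIC)[:400]
cv2.imwrite("pics/m11.png",np.hstack([A,B])); print(B.shape)
E
```

```text
t: 35.28
position: [431.0, 203.8, 227.6]
tool_rot: [-0.001, 0.997, -0.083, 0.0]
ft_force: [0.8, -0.4, -0.4]
grip_width: 85.4
finger_force: 0.0
[(618, -126, 116, 40, -9.8)]
[[275, 141], [281, 142], [292, 144], [297, 145], [297, 150], [295, 171], [290, 191], [287, 199], [286, 200], [281, 200], [275, 199], [265, 197], [264, 196], [263, 188], [263, 187], [266, 169], [271, 144], [272, 141]]
[[269.5, 139.5], [296.6, 144.0], [288.8, 192.7], [260.7, 187.9]]
(400, 418, 3)
```

View pics/m11.png

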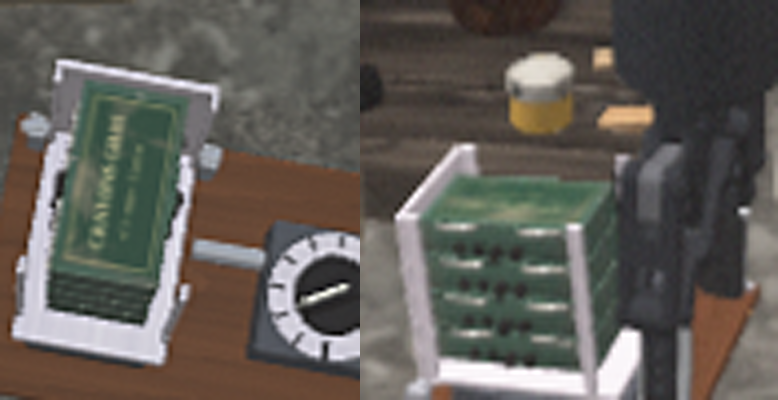

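Four tins are stacked squarely against the backstop: in the side view their ends line up along its face from (430,225) to (450,355). The dial is still at mark 2. Back to the dial.

```bash
python3 -c "
from h import *
plan(540.3,-242.4,225,20.3);plan(540.3,-242.4,66,20.3)"
```

```text
shift cm [17.97 42.1   0.22] yaw 1.052 | toolY -99.4 q6 0.64 pos [432.  202.4 227.6] F [-0.1 -0.7 -0.3] w 85.2 t 35.4
shift cm [17.96 42.12 16.12] yaw 1.052 | toolY -99.4 q6 0.64 pos [432.  202.4 227.6] F [-0.1 -0.7 -0.3] w 85.2 t 35.4
```

```bash
python3 -m handwheel '[[1.6,3.8,0,0.09,0],[3.2,7.6,0,0.18,0],[4.9,11.4,0,0.27,0],[6.5,15.2,0,0.36,0],[8.1,19,0,0.45,0],[9.7,22.8,0,0.54,0],[11.4,26.6,0,0.63,0],[13,30.4,0,0.72,0],[14.6,34.2,0,0.81,0],[16.2,38,0,0.9,0],[18,42.1,0,1.0,0],[18,42.1,2,1.05,0],[18,42.1,6,1.05,0],[18,42.1,6,1.05,0],[18,42.1,6,1.05,0],[18,42.1,6,1.05,0]]' 30; python3 - <<'E'
from h import *
plan(540.3,-242.4,66,20.3)
E
```

```text
t: 36.72
position: [540.4, -246.2, 169.5]
tool_rot: [0.0, 0.82, -0.572, 0.002]
ft_force: [0.1, -0.6, 0.3]
grip_width: 42.5
finger_force: 0.0
shift cm [-0.39 -0.1  10.35] yaw -0.002 | toolY -159.8 q6 0.52 pos [ 540.4 -246.2  169.5] F [ 0.1 -0.6  0.3] w 42.5 t 36.7
```

```bash
python3 -m handwheel '[[-0.2,-0.1,3,0,0],[-0.3,-0.1,6,0,0],[-0.3,-0.1,6,0,0],[-0.3,-0.1,6,0,0]]' 30; python3 -c "
from h import *
plan(540.3,-242.4,66,20.3)"
```

```text
t: 37.05
position: [540.0, -242.2, 109.0]
tool_rot: [0.0, 0.82, -0.572, 0.001]
ft_force: [-1.1, 0.1, 0.3]
grip_width: 42.4
finger_force: 0.0
shift cm [ 0.02 -0.02  4.3 ] yaw -0.001 | toolY -159.7 q6 0.51 pos [ 540.  -242.2  109. ] F [-1.1  0.1  0.3] w 42.4 t 37.0
```

```bash
python3 -m handwheel '[[0,0,2,0,0],[0,0,4.2,0,0],[0,0,4.2,0,0],[0,0,4.2,0,0],[0,0,4.2,0,-0.3],[0,0,4.2,0,-0.6],[0,0,4.2,0,-0.8],[0,0,4.2,0,-0.9],[0,0,4.2,0,-0.9],[0,0,4.2,0,-0.9],[0,0,4.2,0,-0.9]]' 50; python3 -m handwheel '[[0,0,0,0.05,-0.9],[0,0,0,0.1,-0.9],[0,0,0,0.15,-0.9],[0,0,0,0.2,-0.9],[0,0,0,0.25,-0.9],[0,0,0,0.3,-0.9],[0,0,0,0.35,-0.9],[0,0,0,0.4,-0.9],[0,0,0,0.45,-0.9],[0,0,0,0.5,-0.9],[0,0,0,0.52,-0.9],[0,0,0,0.52,-0.9]]' 50; python3 -c "
from h import *
plan(540.3,-242.4,66,20.3)"
```

```text
t: 37.97
position: [539.7, -243.2, 68.2]
tool_rot: [0.0, 0.82, -0.572, 0.001]
ft_force: [-4.6, -0.0, 8.4]
grip_width: 14.9
finger_force: 49.6
t: 38.97
position: [539.4, -243.2, 68.1]
tool_rot: [-0.0, -0.645, 0.764, -0.001]
ft_force: [-4.3, -0.9, 7.7]
grip_width: 14.9
finger_force: 56.3
shift cm [-0.09 -0.08  0.21] yaw -0.523 | toolY 170.3 q6 -0.01 pos [ 539.4 -243.2   68.1] F [-4.3 -0.9  7.7] w 14.9 t 39.0
```

Turned one click; two more.

```bash
python3 -m handwheel '[[0,0,0,0.06,-0.9],[0,0,0,0.12,-0.9],[0,0,0,0.18,-0.9],[0,0,0,0.24,-0.9],[0,0,0,0.3,-0.9],[0,0,0,0.36,-0.9],[0,0,0,0.42,-0.9],[0,0,0,0.48,-0.9],[0,0,0,0.54,-0.9],[0,0,0,0.6,-0.9],[0,0,0,0.66,-0.9],[0,0,0,0.72,-0.9],[0,0,0,0.78,-0.9],[0,0,0,0.84,-0.9],[0,0,0,0.9,-0.9],[0,0,0,0.96,-0.9],[0,0,0,1.02,-0.9],[0,0,0,1.05,-0.9],[0,0,0,1.05,-0.9],[0,0,0,1.05,-0.9]]' 50; python3 -m handwheel '[[0,0,0,0,-0.6],[0,0,0,0,-0.3],[0,0,0,0,-0.1],[0,0,0,0,-0.1],[0,0,-2,0,-0.1],[0,0,-5,0,-0.1],[0,0,-9,0,-0.1],[0,0,-13,0,-0.1],[0,0,-16,0,-0.1],[-4,0,-18,0,0],[-8,0,-18,0,0],[-12,0,-18,0,0],[-16,0,-18,0,0],[-16,0,-18,0,0]]' 50; python3 - <<'E'
from h import *
plan(540.3,-242.4,66)
E
```

```text
t: 40.63
position: [539.4, -242.6, 68.3]
tool_rot: [0.001, -0.176, 0.984, -0.001]
ft_force: [-5.2, 1.8, 8.8]
grip_width: 14.9
finger_force: 57.1
t: 41.8
position: [694.3, -183.1, 238.1]
tool_rot: [-0.003, -0.177, 0.984, 0.002]
ft_force: [-0.2, 0.8, -4.2]
grip_width: 42.8
finger_force: 0.0
shift cm [16.4  -0.26 17.3 ] yaw 0 | toolY 110.4 q6 -1.17 pos [ 694.3 -183.1  238.1] F [-0.2  0.8 -4.2] w 42.8 t 41.8
```

```bash
python3 -m handwheel '[[4,-2,0,0,0],[8,-4,0,0,0],[12,-6,0,0,0],[16,-8,0,0,0],[20,-10,0,0,0],[24,-12,0,0,0],[30,-15,0,0,0],[30,-15,0,0,0],[30,-15,0,0,0]]' 50; python3 - <<'E'
from h import *
f=ctrl.grab_frame('top');g=ctrl.grab_frame('side')
plan(540.3,-242.4,66); print(tins(f))
p=f["pixels"]; 
# dial: black bar top -> white line pixels close to bar-top centre
d=[540.,-242.7]; o,th,R,_=rackfit(f)
for k in (4,5,6):
    a=np.pi-k*np.pi/6; 
    print(k,[int(p[tuple(np.round(w2px(f,[*(d+R@(r*np.array([np.cos(a),np.sin(a)]))),90])[::-1]).astype(int))].mean()) for r in (8,12,16,20,24)])
for ti in (15,):
    Rw=Ro.from_euler("zy",[-9.73,ti],degrees=True).as_matrix()
H=hull(f,(250,110,312,215)).reshape(-1,2); print(H.tolist())
# hinge near the backstop pins: seat moves about it; fit stack silhouette for tilt
L=np.array([[a,b,c] for a in(-60,60) for b in(-32,32) for c in(0,88)],float)
h6=SE; best=[]
from scipy.optimize import least_squares
im=np.zeros((1536,2048),np.uint8)
def hullerr(fr,roi,x):
    A=np.zeros((1536,2048),np.uint8); cv2.fillPoly(A,[(hull(fr,roi)*4+2).astype(np.int32)],1)
    Rm=Ro.from_euler("zy",[x[3],x[4]],degrees=True).as_matrix(); q=np.array([w2px(fr,l@Rm.T+x[:3]) for l in L])*4+2
    B=np.zeros_like(A); cv2.fillPoly(B,[cv2.convexHull(q.round().astype(np.int32))],1); return (A^B).sum()/A.sum()
from scipy.optimize import minimize
c=lambda x: hullerr(f,(250,110,312,215),x)+hullerr(g,(205,130,285,220),x)
x0=np.array([582,-101,58,-9.7,15]); r=minimize(c,x0,method="Nelder-Mead",options=dict(initial_simplex=np.vstack([x0]+[x0+np.eye(5)[i]*6 for i in range(5)]),maxiter=400)); print(r.x.round(1),r.fun)
print(hull(g,(205,130,285,220)).reshape(-1,2).tolist())
np.savez("fr.npz",f=p,g=g["pixels"])
E
```

```text
t: 42.55
position: [454.9, -435.8, 245.8]
tool_rot: [-0.001, -0.173, 0.985, -0.001]
ft_force: [0.6, 1.0, 1.2]
grip_width: 42.8
finger_force: 0.0
shift cm [-14.22  15.07  17.93] yaw 0 | toolY 110.0 q6 -0.71 pos [ 458.4 -432.7  245.3] F [0.5 0.3 0.4] w 42.6 t 42.6
[(641, -116, 107, 68, -10.3)]
4 [44, 39, 37, 36, 27]
5 [227, 224, 142, 225, 170]
6 [25, 27, 43, 221, 198]
[[279, 136], [285, 137], [296, 139], [298, 140], [298, 145], [296, 165], [293, 178], [288, 195], [287, 197], [286, 198], [285, 198], [269, 195], [265, 194], [264, 191], [264, 186], [265, 175], [266, 169], [268, 158], [271, 143], [273, 136]]
[ 584.2 -108.5   62.8  -10.5   15.5] 0.1802239273746909
[[255, 165], [257, 166], [259, 171], [260, 174], [262, 182], [263, 187], [263, 191], [259, 197], [251, 200], [229, 201], [224, 201], [223, 199], [220, 191], [218, 185], [216, 178], [216, 176], [223, 169], [226, 168], [242, 166], [251, 165]]
```

Dial line lies at notch 5 and the stack fits a 15.5° tilt at yaw −10.5°. Last numeric check: the gap between the top tin and the backstop rim, and the tins' ends.

```bash
python3 - <<'E'
from h import *
f=ctrl.grab_frame('top');g=ctrl.grab_frame('side')
for u in(278,285,292): print(u,[(v,*f["pixels"][v,u].tolist()) for v in range(130,145)])
# before: saved m11 (4x, offset 250,120)
m=cv2.imread("pics/m11.png")[:,:360,::-1]
for u in(278,285,292): print("pre",u,[(v,*m[(v-120)*4+2,(u-250)*4+2].tolist()) for v in range(133,149)])
E
```

```text
278 [(130, 79, 77, 70), (131, 214, 212, 229), (132, 191, 185, 193), (133, 120, 115, 119), (134, 120, 113, 119), (135, 86, 100, 95), (136, 69, 94, 83), (137, 64, 88, 79), (138, 98, 111, 88), (139, 64, 86, 70), (140, 53, 76, 64), (141, 57, 78, 66), (142, 66, 85, 72), (143, 74, 92, 75), (144, 62, 84, 70)]
285 [(130, 81, 79, 74), (131, 77, 77, 67), (132, 186, 183, 195), (133, 220, 215, 227), (134, 124, 123, 126), (135, 116, 112, 116), (136, 104, 108, 107), (137, 92, 108, 98), (138, 89, 106, 95), (139, 87, 101, 82), (140, 83, 95, 79), (141, 64, 82, 71), (142, 54, 77, 65), (143, 53, 76, 65), (144, 53, 76, 65)]
292 [(130, 101, 101, 96), (131, 109, 108, 103), (132, 110, 109, 102), (133, 175, 173, 180), (134, 219, 217, 231), (135, 135, 132, 138), (136, 115, 111, 114), (137, 112, 110, 112), (138, 81, 96, 86), (139, 72, 94, 83), (140, 68, 89, 74), (141, 78, 96, 77), (142, 56, 78, 66), (143, 50, 74, 62), (144, 50, 73, 62)]
pre 278 [(133, 86, 85, 80), (134, 86, 85, 79), (135, 83, 81, 75), (136, 103, 101, 94), (137, 230, 227, 246), (138, 210, 206, 217), (139, 114, 109, 113), (140, 107, 105, 108), (141, 75, 100, 90), (142, 71, 99, 87), (143, 67, 90, 79), (144, 115, 121, 96), (145, 81, 95, 79), (146, 73, 89, 76), (147, 73, 89, 76), (148, 89, 102, 86)]
pre 285 [(133, 109, 108, 101), (134, 113, 112, 105), (135, 114, 113, 106), (136, 104, 103, 95), (137, 99, 97, 90), (138, 202, 198, 211), (139, 227, 223, 232), (140, 130, 125, 131), (141, 112, 107, 110), (142, 89, 105, 97), (143, 105, 119, 108), (144, 99, 114, 103), (145, 89, 108, 85), (146, 76, 97, 77), (147, 56, 81, 68), (148, 53, 79, 66)]
pre 292 [(133, 122, 123, 117), (134, 118, 118, 112), (135, 111, 112, 106), (136, 101, 100, 94), (137, 88, 88, 83), (138, 84, 83, 77), (139, 159, 155, 158), (140, 224, 223, 236), (141, 165, 159, 165), (142, 115, 110, 114), (143, 98, 105, 101), (144, 80, 101, 90), (145, 74, 99, 88), (146, 74, 96, 76), (147, 85, 105, 81), (148, 61, 85, 69)]
```

```bash
python3 -c "
from bench import ctrl
print(ctrl.job_done())"
```

```text
the job is handed in; nothing more can be done
None
```

I handed the job in. My last images show all four tins stacked flat against the backstop and the dial in the fifth notch, with the robot clear of everything; the hand-in returned no verdict.

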